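# Nest the dough cutters on their stand and cover them

## Task

Put the round cutter set away on its wooden stand: set the yellow small cutter over the post in the middle of the board, then the green middle cutter round it, then the red large cutter round both, each standing upright and flat on the board and centred on the post. Last, put the blue cover over the whole nest so that it sits flat on the board, centred, and leave the tin cutter and the two dough pots that stand about where they are.

Things in the scene. Friction and masses are not known exactly. Their poses are not given: they have to be found in the camera images.
- stand_top (a point): the cutter stand, fixed: a dark round wooden board, 130 mm in diameter, 10 mm thick, lying on the table, with an upright pale wooden post in its middle (9 mm in diameter, rising 30 mm above the board). The point is the centre of the board's upper face, at the foot of the post; z up
- cutter_small_center (a point): loose round dough cutter called the small one: a yellow plastic ring standing upright, open at top and bottom, outer diameter 26 mm (28 mm over the thin bead round its top edge), inner diameter 22 mm, 36 mm tall, about 30 g. The point is its centre: on the axis, 18 mm above its lower edge and 18 mm below its upper edge; z along the axis, up
- cutter_middle_center (a point): loose round dough cutter called the middle one: a green plastic ring standing upright, open at top and bottom, outer diameter 45 mm (47 mm over the thin bead round its top edge), inner diameter 41 mm, 36 mm tall, about 30 g. The point is its centre: on the axis, 18 mm above its lower edge and 18 mm below its upper edge; z along the axis, up
- cutter_large_center (a point): loose round dough cutter called the large one: a red plastic ring standing upright, open at top and bottom, outer diameter 64 mm (66 mm over the thin bead round its top edge), inner diameter 60 mm, 36 mm tall, about 30 g. The point is its centre: on the axis, 18 mm above its lower edge and 18 mm below its upper edge; z along the axis, up
- cover_knob (a point): loose round blue cover, standing open side down, with a black upright knob in the middle of its flat top, 90 g. The cover is 85 mm in outer and 80 mm in inner diameter and 45 mm tall (42 mm inside); the knob is a plain cylinder 22 mm in diameter that rises 32 mm above the cover's top, to 77 mm above the lower rim. The point lies on the knob's axis, 10 mm below the knob's top and 67 mm above the cover's lower rim; z up. Lift it by the knob
- cover_rim (a point): the centre of the same blue cover's lower (open) rim, 67 mm below the point on its knob; z up
- tin_cutter_center (a point): bystander, loose: scalloped grey tin petal cutter, 58x56 mm, 23 mm tall; the point is its centre, half-way up
- pot_pink_center (a point): bystander, loose: small pink dried-dough pot with a mop of pale noodle hair, 54x51 mm, 66 mm tall; the point is on its axis, 25 mm above its foot
- pot_stick_center (a point): bystander, loose: small pink dried-dough pot with pale noodle hair and a yellow tuft on top, 51x65 mm, 71 mm tall; the point is on its axis, 25 mm above its foot
Not all that is in view belongs to the job. Of the things that look like the part that bears cutter_small_center, take the one that is nearest to the robot's base at the start. Leave any purple look-alike of the part that bears cutter_middle_center alone.

How it is judged:
By the outcome, as a careful person would: the job done as asked, in the order asked, and still so for the second after the job is handed in, with the robot touching nothing.
It also fails if it takes over 96 s, if anything falls off the work surface, if the arm or the gripper's body presses on something with over 40 N, if the wrist force passes 120 N, or if a joint passes its speed limit or range.

## Robot

A 6-joint arm with a two-finger parallel gripper is mounted at the origin on the work surface; the furniture and walls round the work are solid. World frame = base frame: x ahead of the robot, y to its left, z up, the work surface at z = 0. Lengths are in mm, angles in rad, forces in N, time in s.
With the tool pointing down it reaches from about 350 to 725 mm from the base axis. Payload 4.3 kg.
Tool frame: the origin (TCP) lies midway between the tips of the shut fingers; the grasp point (between the pads) lies 19 mm behind it; z points along the fingers, y is the direction in which the jaws open and shut (so a half turn about z gives the same grasp; the last joint's range is limited). The gripper opens to 85 mm and grips with 20 to 120 N. Pads are 22 mm wide; open, the fingers measure 114 mm over their backs; the gripper's body (76 mm by 85 mm) begins 54 mm behind the grasp point. The pads swing forward as they close: fully open they stand 13 mm farther back than shut.
Start: joints at [-1.452, 0.377, 0.081, 1.274, 0, 1.46], TCP at [130.423, -560.051, 231.329] pointing down, gripper open.
Joint ranges: [-2.72, 2.72], [-0.84, 1.66], [-1.02, 1.22], [-1.77, 2.12], [-1.37, 1.28], [-3.14, 3.14]. Speed limits (rad/s): [2.57, 2.57, 3.14, 3.14, 3.14, 3.14].

## Interface

Orientations are given as a rotation vector (axis times angle).
In Python, from workcell import manip gives the robot as it stands.
- The arm moves only by the tool carry_out, never from a script. Its argument "moves" is a list of rows, each an object with "xyz": the shift along the tool's x, y, z in cm, a list of three; "dr": the turn, a rotation vector about the tool's x, y, z in rad, a list of three. In form: [{"xyz": [x, y, z], "dr": [rx, ry, rz]}, ...]. A call has 1 to 8 rows; each row is the pose to reach, as a shift and turn from the pose commanded when the call began, along the tool's axes at that moment; what a row does not reach only later rows make up. A row lasts 1/10 s, in which the tool goes at most 50 mm and 8.59 degrees, less where a joint would pass 70% of its speed; a pose out of reach is approached as far as the arm can. A call with a gripper value outside its range is refused whole. "fingers" is the opening, from -1 (shut) to 1 (fully open), set as the call begins (left out, the last holds). The fingers move at their own pace and stop on an object; "squeeze" is the grip in N (left out, the last holds). Time passes only in rows, so rows that repeat a pose let the fingers close. It gives the time, the measured TCP pose, the force and the opening at its end, in the units of the state.
- manip.sense(): the state, without advancing time (a new reading comes with each control period).
- manip.grab_frame(name): name is "side" or "top"; returns a dict with "pixels" (400x640x3 uint8, red, green, blue), "fx", "fy", "cx", "cy" (pixels), "k1" (the pictures are not rectified: a ray, as slopes to the right and down, at radius r is drawn at 1 + k1 r^2 times it, then the intrinsics apply), "world_to_cam" (4x4, takes a point from world to camera coordinates). Camera axes: x right, y up, looking along -z (the intrinsics and any distortion apply to the point x, -y, -z); pixel columns grow to the right and rows downward; lengths in mm; the calibration is good to about 2 mm. A picture is of the moment at which its call begins. There is no depth.
- manip.sign_off(): hands the job in, once; it reports no verdict.
Trained networks look in a picture, given as the dict that the camera call returned (one of the last four; its "shot" number tells which), for a name from the list of things; names that differ only in an ending like _2 or _b are one class to them, and where a whole thing is asked for, a point or a joint stands for the part that bears it (a point fixed in the world has none). Each returns a list of dicts, best first, with "p" (0 to 1); they miss things now and then, are a little off and sometimes report something else, mostly with a low value. They report only what shows in the picture. A call takes as long as a camera call. They do not tell look-alikes from the thing itself.
- manip.boxes_of(label, picture): "location" ([column, row] in pixels, amid what is visible of it).
- manip.spot_point(label, picture): "location" ([column, row] in pixels: a listed point, or the origin of a listed thing).
The state is a dict: "t": time; "q": joint angles; "joint_velocities": joint speeds; "joint_torque": joint torques, N m; "ee_pos": TCP position; "eef_rot": TCP orientation; "ft_force": force on the tool from outside, world axes, zero at the start; "ft_torque": the same for the moment, N m; "gripper_width": finger opening in mm.
Only numpy, scipy, OpenCV 4.12 (cv2) and the standard library are available. Lean on these libraries where they do the work, as an engineer would, in place of code of your own. Each camera call takes 0.05 s, during which the arm holds its last target.

## Working session

There is one attempt and no reset: what is moved stays moved. The work goes in short steps, Python scripts to look and compute and a tool call to move; the robot and the scene stay as the last step left them, time stands still between calls to the robot, and variables do not carry over. Pictures are saved under pics/ and viewed, and the job is handed in when it is done.

Besides the shell and the picture viewer there is one more tool, called after "Request:" by a JSON object that holds its "name" and its "arguments". carry_out: Moves the arm, as the interface text tells. Its arguments: {"type":"object","properties":{"moves":{"type":"array","items":{"type":"object","properties":{"xyz":{"type":"array","items":{"type":"number"}},"dr":{"type":"array","items":{"type":"number"}}}}},"fingers":{"type":"number"},"squeeze":{"type":"number"}},"required":["moves"]}

```bash
ls; mkdir -p pics
cat > h.py <<'E'
import numpy as np,cv2
from workcell import manip
def save(f,n): cv2.imwrite('pics/'+n+'.png',f['pixels'][:,:,::-1])
E
python3 - <<'E'
from h import *
print(manip.sense())
for n in ('side','top'):
    f=manip.grab_frame(n); save(f,n+'0')
    print(n,f['fx'],f['fy'],f['cx'],f['cy'],f['k1'],np.round(f['world_to_cam'],3).tolist(),f['shot'])
    np.savez(n+'0.npz',**{k:f[k] for k in f})
    for l in 'stand_top cutter_small_center cutter_middle_center cutter_large_center cover_knob cover_rim tin_cutter_center pot_pink_center pot_stick_center'.split():
        print(l,[(np.round(d['location'],1).tolist(),round(d['p'],2)) for d in manip.spot_point(l,f)])
E
```

```text
pics
{'t': 0.0, 'q': array([-1.45231014e+00,  3.78089252e-01,  7.96304837e-02,  1.27441299e+00,
       -7.21568255e-06,  1.46049128e+00]), 'joint_velocities': array([-0.00125567, -0.00015696,  0.00083892, -0.00048138, -0.00248793,
       -0.00019625]), 'joint_torque': array([ 1.25532943e-04, -4.63611102e+01,  2.69870353e+01,  2.10787787e-02,
       -2.71913521e-06, -1.18884603e-06]), 'ee_pos': array([ 130.33248675, -559.35544594,  230.34771548]), 'eef_rot': array([-3.11899724e+00, -3.58364232e-01,  2.46534984e-05]), 'ft_force': array([-1.00807206, -0.42944309,  0.45697263]), 'ft_torque': array([ 0.00571082, -0.00503802,  0.00146803]), 'gripper_width': 85.4262669743205}
side 394.69935788816497 394.69935788816497 322.71068862047713 196.82799256304236 -0.07020757644127475 [[0.996, -0.091, 0.025, -555.253], [0.023, 0.491, 0.871, -61.909], [-0.091, -0.867, 0.491, -975.022], [0.0, 0.0, 0.0, 1.0]] 1
stand_top [([320.6, 212.6], 0.9)]
cutter_small_center [([345.3, 289.4], 0.64), ([367.9, 328.9], 0.62), ([281.1, 313.5], 0.28)]
cutter_middle_center [([279.3, 177.2], 0.5), ([274.0, 162.2], 0.47)
[... 228 characters left out ...]
stick_center [([352.9, 171.5], 0.78), ([291.0, 240.3], 0.59)]
top 497.70880426058403 497.70880426058403 321.52658670091864 195.24552446222756 -0.08948342631082397 [[0.008, -1.0, 0.012, -68.778], [0.983, 0.01, 0.185, -529.01], [-0.185, 0.011, 0.983, -1333.752], [0.0, 0.0, 0.0, 1.0]] 2
stand_top []
cutter_small_center [([402.0, 182.6], 0.6), ([437.8, 172.1], 0.58)]
cutter_middle_center [([231.4, 223.2], 0.66), ([188.1, 226.3], 0.58)]
cutter_large_center [([426.7, 226.0], 0.5)]
cover_knob [([368.9, 212.6], 0.97)]
cover_rim [([369.1, 217.6], 0.69), ([402.9, 184.4], 0.33)]
tin_cutter_center [([235.0, 184.3], 0.48)]
pot_pink_center [([358.3, 152.6], 0.73)]
pot_stick_center [([231.4, 147.2], 0.59)]
```

View pics/side0.png

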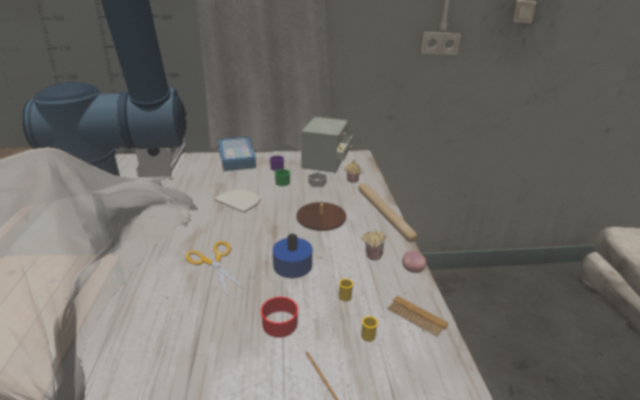

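View pics/top0.png

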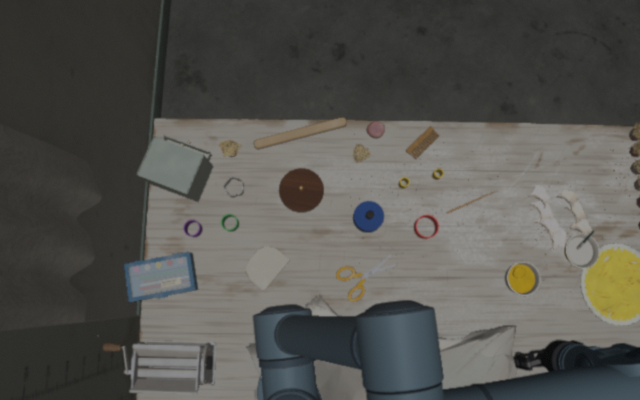

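Side view: stand (321,215), cover (292,257), red ring (280,316), yellows at (345,290) and (369,328), green (283,178), with the purple one at (277,162) to be ignored. The top view agrees: board (301,190), yellows (404,183)/(437,174), green (230,223), cover (369,217), red (426,226). Next I triangulate with colour masks.

```bash
cat >> h.py <<'E'
def K(f): return np.array([[f['fx'],0,f['cx']],[0,f['fy'],f['cy']],[0,0,1.]])
def P(f):
    D=np.diag([1,-1,-1.]); return D@np.array(f['world_to_cam'])[:3]
def proj(f,X):
    M=P(f); r,_=cv2.Rodrigues(M[:,:3])
    return cv2.projectPoints(np.asarray(X,float).reshape(-1,3),r,M[:,3],K(f),np.array([float(f['k1']),0,0,0]))[0].reshape(-1,2)
def und(f,p): return cv2.undistortPoints(np.array(p,float).reshape(-1,1,2),K(f),np.array([float(f['k1']),0,0,0])).reshape(-1,2)
def tri(fa,pa,fb,pb):
    X=cv2.triangulatePoints(P(fa),P(fb),und(fa,pa).T,und(fb,pb).T); X=(X[:3]/X[3]).T
    e=[np.linalg.norm(proj(f,X)-np.array(p).reshape(-1,2),axis=1) for f,p in((fa,pa),(fb,pb))]
    return X,e
def atz(f,p,z):
    M=P(f);R=M[:,:3];c=-R.T@M[:,3];d=R.T@np.append(und(f,p)[0],1); return c+d*(z-c[2])/d[2]
def load(n):
    return dict(np.load(n+'.npz'))
HSV={'yellow':((20,130,60),(32,255,255)),'green':((50,90,25),(85,255,255)),'red':((0,150,70),(6,255,255)),'blue':((110,130,40),(125,255,255)),'board':((0,60,20),(14,255,110))}
def blobs(f,col,win=None,amin=15):
    h=cv2.cvtColor(f['pixels'],cv2.COLOR_RGB2HSV); m=cv2.inRange(h,*[np.array(v,np.uint8) for v in HSV[col]])
    if col=='red': m|=cv2.inRange(h,np.array((174,150,70),np.uint8),np.array((180,255,255),np.uint8))
    if win is not None:
        k=np.zeros_like(m); a,b,c,d=win; k[b:d,a:c]=1; m=m*k
    n,l,s,c=cv2.connectedComponentsWithStats(m)
    return [(np.round(c[i],2).tolist(),s[i].tolist()) for i in range(1,n) if s[i][4]>=amin]
E
python3 - <<'E'
from h import *
a,b=load('side0'),load('top0')
pairs={'stand':([320.6,212.6],[301,190]),'y1':([345.3,289.4],[402,182.6]),'y2':([367.9,328.9],[437.8,172.1]),'green':([283,177.5],[231.4,223.2]),'red':([283,312.9],[426.7,226]),'knob':([289.8,240.5],[368.9,212.6]),'rim':([292.9,262.8],[369.1,217.6]),'tin':([316.9,177.8],[235,184.3]),'pink':([372.3,247.6],[358.3,152.6]),'stick':([352.9,171.5],[231.4,147.2])}
for k,(p,q) in pairs.items():
    X,e=tri(a,p,b,q); print(k,np.round(X[0],1),np.round(np.ravel(e),1), 'r',round(float(np.hypot(*X[0][:2]))))
for n,f in(('side',a),('top',b)):
    for c in HSV: print(n,c,blobs(f,c))
for n,w,f in(('s1',(230,140,420,345),a),('t1',(180,130,460,250),b)):
    x0,y0,x1,y1=w; im=cv2.resize(f['pixels'][y0:y1,x0:x1,::-1],None,fx=800/(x1-x0) if n=='t1' else 2.9,fy=800/(x1-x0) if n=='t1' else 2.9,interpolation=cv2.INTER_CUBIC); cv2.imwrite(f'pics/{n}.png',im)
E
```

```text
stand [551.3  -5.7  13.1] [0.1 0. ] r 551
y1 [ 574.9 -295.5   16. ] [0.2 0.1] r 646
y2 [ 602.7 -399.6   20. ] [2.2 1.3] r 723
green [454.5 189.1  18.2] [0.5 0.6] r 492
red [ 451.4 -360.7   27.1] [1.4 0.9] r 578
knob [ 474.7 -194.3   65. ] [2.4 1.8] r 513
rim [ 474.6 -200.3    9.6] [0.4 0.3] r 515
tin [560.5 182.7  19.4] [1.4 1.4] r 590
pink [ 657.2 -169.5   20.4] [2.  1.5] r 679
stick [668.6 195.9  31.4] [0.8 0.8] r 697
side yellow [([222.3, 245.7], [214, 242, 16, 12, 56]), ([198.88, 258.78], [187, 252, 24, 12, 100]), ([217.59, 256.77], [216, 254, 4, 7, 22]), ([345.36, 288.41], [340, 279, 13, 21, 194]), ([368.81, 327.08], [363, 317, 14, 23, 253])]
side green [([281.82, 176.28], [276, 171, 13, 13, 131])]
side red [([263.7, 315.15], [262, 306, 7, 17, 27]), ([295.12, 312.62], [294, 308, 3, 9, 16])]
side blue [([292.19, 250.99], [274, 240, 37, 21, 499])]
side board [([7.89, 151.36], [0, 148, 26, 9, 95]), ([320.92, 215.87], [297, 203, 48, 27, 973]), ([271.07, 306.7], [264, 300, 16, 16, 153]), ([292.19, 307.95], [291, 304, 4, 8, 21]), ([288.18, 327.42], [279, 318, 18, 17, 152]), ([265.62, 326.04], [264, 322, 5, 9, 24])]
top yellow [([439.86, 171.14], [436, 169, 7, 7, 22]), ([404.29, 181.76], [400, 178, 9, 9, 34]), ([615.26, 284.43], [586, 249, 54, 71, 3010]), ([521.45, 278.25], [509, 264, 26, 29, 590]), ([342.85, 272.65], [337, 267, 16, 13, 65]), ([357.06, 274.83], [354, 274, 8, 3, 18]), ([357.69, 290.2], [349, 280, 16, 21, 97])]
top green [([224.96, 218.32], [222, 215, 11, 12, 25])]
top red []
top blue [([368.05, 216.17], [354, 202, 29, 29, 573])]
top board [([371.0, 129.0], [367, 121, 12, 16, 40]), ([633.55, 152.86], [631, 148, 8, 8, 22]), ([300.89, 189.85], [279, 169, 44, 43, 1472]), ([432.96, 222.71], [425, 216, 12, 19, 49]), ([416.67, 231.43], [414, 222, 10, 17, 30]), ([111.25, 345.09], [102, 342, 20, 9, 64]), ([112.41, 349.82], [108, 348, 10, 4, 17])]
```

```bash
true
cat >> h.py <<'E'
from scipy.optimize import least_squares
CH={'red':lambda r,g,b:r-(g+b)/2,'green':lambda r,g,b:g-(r+b)/2,'yellow':lambda r,g,b:(r+g)/2-b,'blue':lambda r,g,b:b-(r+g)/2,'board':lambda r,g,b:255-(r+g+b)/3}
def hullof(f,col,c,R,S=6,frac=.5,name=None):
    """upsampled mask hull centroid near pixel c within radius R"""
    x0,y0=int(c[0]-R),int(c[1]-R); im=f['pixels'][y0:y0+2*R+1,x0:x0+2*R+1].astype(float)
    v=CH[col](im[...,0],im[...,1],im[...,2]); v=cv2.resize(v,None,fx=S,fy=S,interpolation=cv2.INTER_CUBIC)
    bg=np.median(v) if col!='board' else np.percentile(v,10); hi=np.percentile(v,98)
    if col=='board': hi=np.percentile(v,70)
    m=(v>bg+frac*(hi-bg)).astype(np.uint8)
    n,l,s,_=cv2.connectedComponentsWithStats(m); 
    keep=[i for i in range(1,n) if s[i][4]>0.15*max(s[1:,4])]
    pts=np.argwhere(np.isin(l,keep))[:,::-1].astype(np.float32)
    h=cv2.convexHull(pts)[:,0]; h=(h+.5)/S-.5+[x0,y0]
    if name: 
        o=cv2.resize(im.astype(np.uint8),None,fx=S,fy=S); cv2.polylines(o,[np.int32((h-[x0,y0]+.5)*S)],1,(255,0,255)); cv2.imwrite('pics/'+name+'.png',o[:,:,::-1])
    return h
def cen(h):
    m=cv2.moments(np.float32(h).reshape(-1,1,2)); return np.array([m['m10'],m['m01']])/m['m00'],m['m00']
T=np.linspace(0,2*np.pi,48,endpoint=False)
def circ(x,y,z,r): return np.c_[x+r*np.cos(T),y+r*np.sin(T),0*T+z]
def modelc(f,X,segs):
    """X bottom centre; segs [(dz,r)]"""
    p=np.vstack([circ(X[0],X[1],X[2]+dz,r) for dz,r in segs]); return cen(cv2.convexHull(np.float32(proj(f,p)))[:,0])
SEG={'small':[(0,13),(36,14)],'middle':[(0,22.5),(36,23.5)],'large':[(0,32),(36,33)],'cover':[(0,42.5),(45,42.5)],'board':[(-10,65),(0,65)]}
def fit(fs,cs,seg,X0):
    fun=lambda X:np.concatenate([modelc(f,X,seg)[0]-c for f,c in zip(fs,cs)])
    s=least_squares(fun,X0,diff_step=1e-4); return s.x,s.fun
E
cat > m.py <<'E'
from h import *
a,b=load('side0'),load('top0')
for n,col,ca,Ra,cb,Rb,X0 in [('small','yellow',(345,290),16,(404,183),10,(575,-295,0)),('middle','green',(283,178),12,(230,223),14,(454,189,0)),('large','red',(280,316),26,(426,226),18,(451,-360,0)),('board','board',(321,216),34,(301,190),28,(551,-6,10)),('cover','blue',(292,258),26,(368,217),20,(474,-197,0))]:
    ha=hullof(a,col,ca,Ra,name='h_s_'+n); hb=hullof(b,col,cb,Rb,name='h_t_'+n)
    c1,A1=cen(ha);c2,A2=cen(hb)
    X,r=fit([a,b],[c1,c2],SEG[n],np.array(X0,float))
    print(n,np.round(X,1),'res',np.round(r,2),'area ratio',round(A1/modelc(a,X,SEG[n])[1],2),round(A2/modelc(b,X,SEG[n])[1],2))
    z0=10 if n=='board' else 0
    for f,c in((a,c1),(b,c2)):
        s=least_squares(lambda q:modelc(f,[q[0],q[1],z0],SEG[n])[0]-c,X[:2],diff_step=1e-4); print('   single',np.round(s.x,1))
E
python3 m.py
python3 - <<'E'
import cv2,numpy as np,glob
t=[cv2.resize(cv2.imread(f),(155,155)) for f in sorted(glob.glob('pics/h_*.png'))]
cv2.imwrite('pics/hm.png',np.vstack([np.hstack(t[:5]),np.hstack(t[5:])]))
E
```

```text
small [ 574.9 -297.7    0. ] res [ 0.41  0.93 -1.05  0.58] area ratio 0.78 0.88
   single [ 574.5 -295. ]
   single [ 576.7 -300.7]
middle [454.5 194.9   0. ] res [ 0.42  0.2  -0.09  0.39] area ratio 0.8 0.96
   single [453.2 196.3]
   single [455.6 194.7]
large [ 447.1 -358.     0. ] res [ 0.44  0.82 -0.98  0.68] area ratio 0.91 0.97
   single [ 446.3 -356. ]
   single [ 449.1 -360.9]
board [545.4  -4.8 -15.4] res [ 3.8  -0.78  0.06  4.35] area ratio 1.7 1.01
   single [532.2 -46.1]
   single [553.4  -5.2]
cover [ 475.2 -186.     0. ] res [ 0.51  4.53 -3.68  0.5 ] area ratio 0.54 0.89
   single [ 474.5 -169.9]
   single [ 476.7 -196.4]
```

View pics/s1.png

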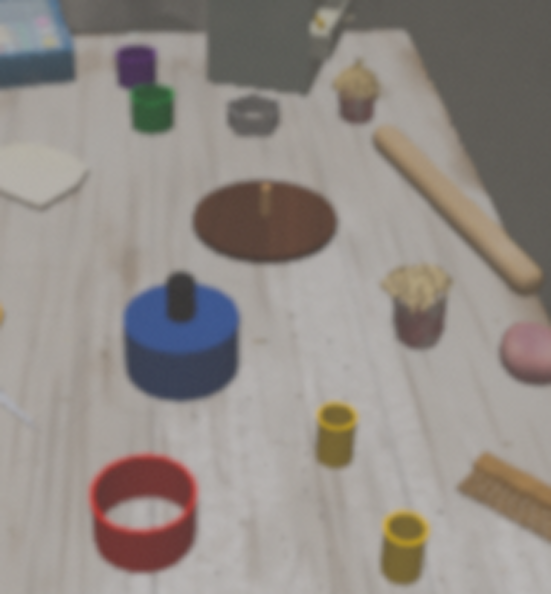

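View pics/hm.png

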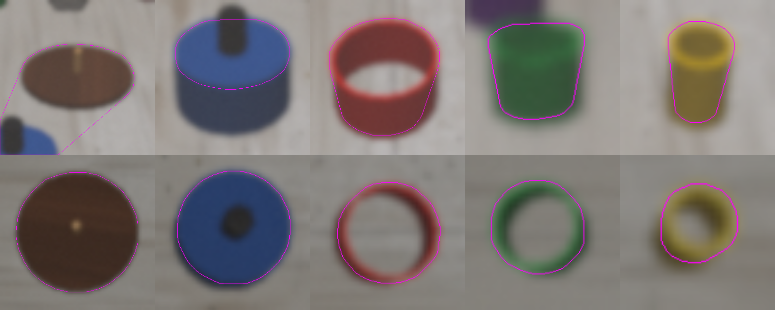

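Red, yellow and cover masks miss the shaded walls (cut-off hulls). I'll normalise the chroma and fix the finite-difference step on z.

```bash
cat >> h.py <<'E'
def norm(fn): return lambda r,g,b: fn(r,g,b)/(r+g+b+30)*100
for k in ('red','green','yellow','blue'): CH[k]=norm(CH[k])
def fit(fs,cs,seg,X0):
    X0=np.asarray(X0,float)
    fun=lambda d:np.concatenate([modelc(f,X0+d-100,seg)[0]-c for f,c in zip(fs,cs)])
    s=least_squares(fun,np.full(3,100.),diff_step=1e-2); return X0+s.x-100,s.fun
E
sed -i "s/(321,216),34/(321,216),26/" m.py
sed -i "s/(283,178),12/(283,178),11/" m.py
python3 m.py
python3 - <<'E'
import cv2,numpy as np,glob
t=[cv2.resize(cv2.imread(f),(155,155)) for f in sorted(glob.glob('pics/h_*.png'))]
cv2.imwrite('pics/hm2.png',np.vstack([np.hstack(t[:5]),np.hstack(t[5:])]))
E
```

```text
small [ 574.2 -299.5    2.6] res [ 0.23 -0.05 -0.    0.35] area ratio 0.78 0.85
   single [ 574.3 -296.8]
   single [ 575.8 -300. ]
middle [454.2 193.9   0.9] res [ 0.32 -0.06  0.02  0.31] area ratio 0.72 0.91
   single [453.2 195.5]
   single [455.2 194.2]
large [ 447.3 -359.7    2.4] res [ 0.24 -0.04  0.05  0.39] area ratio 0.9 0.92
   single [ 446.8 -357.5]
   single [ 448.7 -360.2]
board [552.8  -5.2   9.7] res [ 0.17 -0.04  0.    0.2 ] area ratio 0.95 0.98
   single [552.3  -5.9]
   single [553.4  -5.2]
cover [ 474.  -194.1   16.9] res [-0.08  0.02 -0.01 -0.11] area ratio 0.53 0.86
   single [ 474.4 -171.8]
   single [ 476.2 -195.9]
```

View pics/hm2.png

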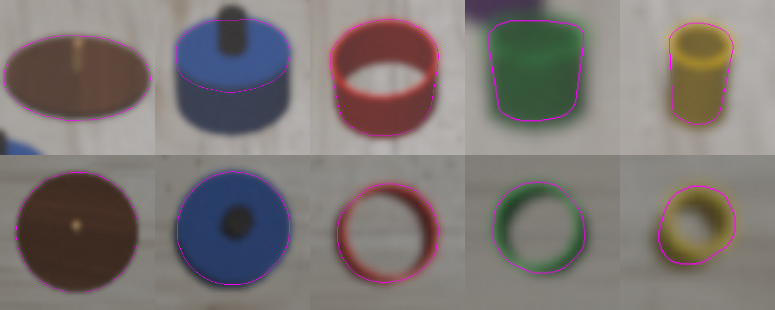

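Fits look sound: board top at z≈10, ring feet at ≈0–3 mm. The yellow cutter at (575,-299) is nearest the base (r 648 against 723). Next is a move helper.

```bash
cat > go.py <<'E'
import sys
from h import *
from scipy.spatial.transform import Rotation as Ro
s=manip.sense(); p=s['ee_pos'];R=Ro.from_rotvec(s['eef_rot'])
yaw0=np.arctan2(*R.as_matrix()[[1,0],0])
print('t',round(s['t'],2),'p',np.round(p,1),'yaw',round(yaw0,3),'q',np.round(s['q'],2),'w',round(s['gripper_width'],1),'F',np.round(s['ft_force'],1))
for a in sys.argv[1:]:
    v=[float(x) for x in a.split(',')]; y=v[3] if len(v)>3 else yaw0
    Rt=np.array([[np.cos(y),np.sin(y),0],[np.sin(y),-np.cos(y),0],[0,0,-1]])
    d=R.as_matrix().T@(np.array(v[:3])-p); dr=(R.inv()*Ro.from_matrix(Rt)).as_rotvec()
    print(a,'xyz cm',np.round(d/10,2).tolist(),'dr',np.round(dr,3).tolist(),'rows',round(max(np.linalg.norm(d)/50,np.linalg.norm(dr)/.15),1))
E
python3 go.py 575,-299,90 575,-299,4
python3 - <<'E'
from h import *
a,b=load('side0'),load('top0')
ha=hullof(a,'blue',(292,258),26);hb=hullof(b,'blue',(368,217),20)
print(fit([a,b],[cen(ha)[0],cen(hb)[0]],[(45,42.5)],(475,-197,0)))
E
```

```text
t 1.0 p [ 130.4 -560.   231.3] yaw 0.229 q [-1.45  0.38  0.08  1.27  0.    1.46] w 85.6 F [ 0.7  0.8 -0.2]
575,-299,90 xyz cm [49.22, -15.34, 14.13] dr [0.0, 0.0, 0.0] rows 10.7
575,-299,4 xyz cm [49.22, -15.35, 22.73] dr [0.0, 0.0, 0.0] rows 11.3
(array([ 474.19323032, -194.64288718,   -4.98884167]), array([ 0.03757186, -0.00713982,  0.00411644,  0.05061482]))
```

Request:
{"name": "carry_out", "arguments": {"moves": [{"xyz":[49.2,-15.3,10],"dr":[0,0,0]},{"xyz":[49.2,-15.3,10],"dr":[0,0,0]},{"xyz":[49.2,-15.3,10],"dr":[0,0,0]},{"xyz":[49.2,-15.3,10],"dr":[0,0,0]},{"xyz":[49.2,-15.3,10],"dr":[0,0,0]},{"xyz":[49.2,-15.3,10],"dr":[0,0,0]},{"xyz":[49.2,-15.3,10],"dr":[0,0,0]},{"xyz":[49.2,-15.3,10],"dr":[0,0,0]}], "fingers": 0.1, "squeeze": 25}}

```text
t: 1.8
ee_pos: [470.8, -360.3, 154.9]
eef_rot: [3.12, 0.359, 0.0]
ft_force: [0.4, -0.4, -1.1]
gripper_width: 46.9
```

```bash
python3 go.py 575,-299,100 575,-299,4
```

```text
t 1.8 p [ 470.8 -360.3  154.9] yaw 0.229 q [-0.76  0.44 -0.02  1.11 -0.    2.15] w 46.9 F [ 0.4 -0.4 -1.1]
575,-299,100 xyz cm [11.54, -3.61, 5.49] dr [0.001, -0.0, -0.0] rows 2.7
575,-299,4 xyz cm [11.53, -3.61, 15.09] dr [0.001, -0.0, -0.0] rows 3.9
```

Request:
{"name": "carry_out", "arguments": {"moves": [{"xyz":[11.5,-3.6,5.5],"dr":[0,0,0]},{"xyz":[11.5,-3.6,5.5],"dr":[0,0,0]},{"xyz":[11.5,-3.6,5.5],"dr":[0,0,0]},{"xyz":[11.5,-3.6,5.5],"dr":[0,0,0]},{"xyz":[11.5,-3.6,5.5],"dr":[0,0,0]}]}}

```text
t: 2.3
ee_pos: [572.9, -299.8, 99.5]
eef_rot: [-3.121, -0.361, 0.002]
ft_force: [0.7, -1.1, -0.0]
gripper_width: 46.9
```

```bash
python3 go.py 575,-299,100 575,-299,4
python3 - <<'E'
from h import *
for n in ('side','top'):
    f=manip.grab_frame(n); np.savez(n+'1.npz',**f)
    c=proj(f,[575,-299,18])[0].astype(int); print(c)
    w=f['pixels'][c[1]-40:c[1]+40,c[0]-40:c[0]+40,::-1]; cv2.imwrite(f'pics/{n}1.png',cv2.resize(w,None,fx=5,fy=5))
a=np.hstack([cv2.imread(f'pics/{n}1.png') for n in('side','top')]); cv2.imwrite('pics/p1.png',a)
E
```

```text
t 2.3 p [ 572.9 -299.8   99.5] yaw 0.23 q [-0.58  0.58  0.07  1.05 -0.    2.33] w 46.9 F [ 0.7 -1.1 -0. ]
575,-299,100 xyz cm [0.22, -0.03, -0.05] dr [-0.0, 0.001, -0.0] rows 0.0
575,-299,4 xyz cm [0.24, -0.02, 9.55] dr [-0.0, 0.001, -0.0] rows 1.9
[345 289]
[403 182]
```

View pics/p1.png

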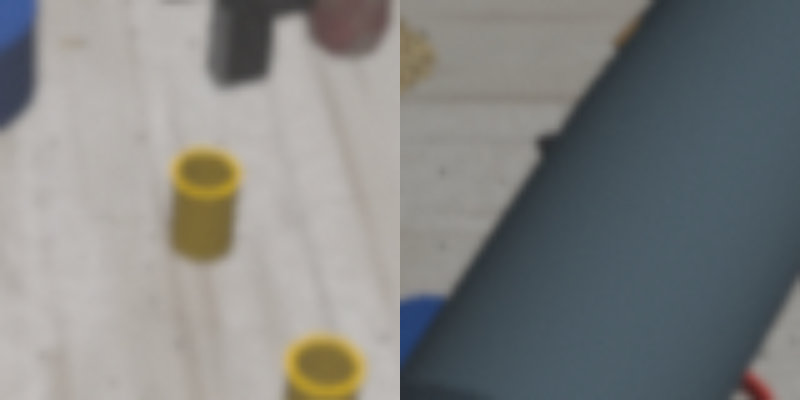

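The side view shows the yellow cutter at (345,290) with the finger above it. The arm hides the cutter in the top view. Descending.

Request:
{"name": "carry_out", "arguments": {"moves": [{"xyz":[0.2,0,4.8],"dr":[0,0,0]},{"xyz":[0.2,0,7.5],"dr":[0,0,0]},{"xyz":[0.2,0,9.6],"dr":[0,0,0]},{"xyz":[0.2,0,9.6],"dr":[0,0,0]},{"xyz":[0.2,0,9.6],"dr":[0,0,0]}]}}

```text
t: 2.9
ee_pos: [574.5, -301.0, 5.2]
eef_rot: [3.121, 0.356, 0.0]
ft_force: [-0.1, 0.1, -0.3]
gripper_width: 47.1
```

Request:
{"name": "carry_out", "arguments": {"moves": [{"xyz":[0,0,0],"dr":[0,0,0]},{"xyz":[0,0,0],"dr":[0,0,0]},{"xyz":[0,0,0],"dr":[0,0,0]},{"xyz":[0,0,0],"dr":[0,0,0]},{"xyz":[0,0,0],"dr":[0,0,0]}], "fingers": -1}}

```text
t: 3.4
ee_pos: [576.3, -301.1, 6.1]
eef_rot: [3.118, 0.358, 0.004]
ft_force: [0.3, -1.0, 6.8]
gripper_width: 25.5
```

```bash
cat > look.py <<'E'
import sys
from h import *
# look.py tag x,y,z half scale
tag=sys.argv[1]; X=[float(v) for v in sys.argv[2].split(',')]; H=int(sys.argv[3])
t=[]
for n in ('side','top'):
    f=manip.grab_frame(n); np.savez(n+tag+'.npz',**f)
    c=proj(f,X)[0].astype(int); print(n,'crop origin',c-H,'scale',400/(2*H))
    t.append(cv2.resize(f['pixels'][c[1]-H:c[1]+H,c[0]-H:c[0]+H,::-1],(400,400),interpolation=cv2.INTER_CUBIC))
cv2.imwrite(f'pics/L{tag}.png',np.hstack(t))
E
python3 look.py a 575,-299,18 40; python3 go.py 575,-299,120
```

```text
side crop origin [305 249] scale 5.0
top crop origin [363 142] scale 5.0
t 3.5 p [ 576.3 -301.1    6.2] yaw 0.229 q [-0.58  0.67 -0.05  0.85 -0.    2.33] w 25.5 F [ 0.2 -0.6  7. ]
575,-299,120 xyz cm [-0.06, -0.2, -11.38] dr [0.003, -0.002, -0.0] rows 2.3
```

View pics/La.png

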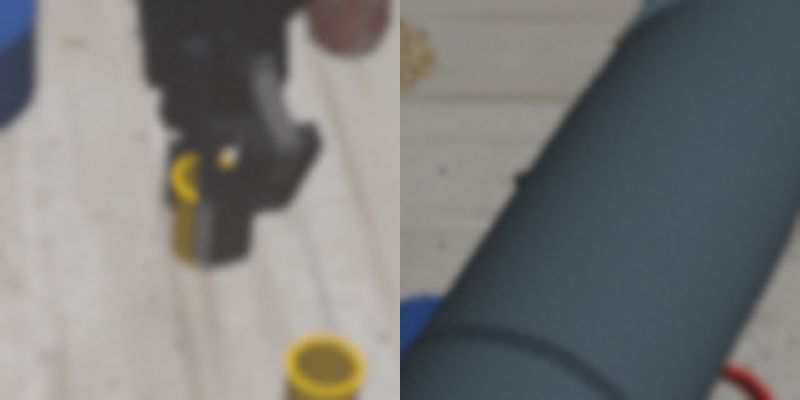

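The cutter is gripped (width 25.5). Lifting and carrying it to above the post.

Request:
{"name": "carry_out", "arguments": {"moves": [{"xyz":[0,0,-5],"dr":[0,0,0]},{"xyz":[0,0,-9.5],"dr":[0,0,0]},{"xyz":[0,0,-9.5],"dr":[0,0,0]}]}}

```text
t: 3.8
ee_pos: [579.5, -302.5, 107.1]
eef_rot: [3.113, 0.358, 0.016]
ft_force: [1.8, -0.4, 0.2]
gripper_width: 25.8
```

```bash
python3 go.py 553,-5.2,100
```

```text
t 3.8 p [ 579.5 -302.5  107.1] yaw 0.229 q [-0.58  0.58  0.08  1.06  0.    2.33] w 25.8 F [ 1.8 -0.4  0.2]
553,-5.2,100 xyz cm [4.17, -29.56, 0.46] dr [0.01, -0.009, -0.0] rows 6.0
```

Request:
{"name": "carry_out", "arguments": {"moves": [{"xyz":[4.1,-29.5,0],"dr":[0,0,0]},{"xyz":[4.1,-29.5,0],"dr":[0,0,0]},{"xyz":[4.1,-29.5,0],"dr":[0,0,0]},{"xyz":[4.1,-29.5,0],"dr":[0,0,0]},{"xyz":[4.1,-29.5,0],"dr":[0,0,0]},{"xyz":[4.1,-29.5,0],"dr":[0,0,0]},{"xyz":[4.1,-29.5,0],"dr":[0,0,0]},{"xyz":[4.1,-29.5,0],"dr":[0,0,0]}]}}

```text
t: 4.6
ee_pos: [547.8, -2.2, 99.1]
eef_rot: [3.12, 0.363, -0.0]
ft_force: [-0.6, -0.2, -0.1]
gripper_width: 25.7
```

```bash
python3 look.py b 553,-5,50 40; python3 go.py 553,-5.2,100
```

```text
side crop origin [281 160] scale 5.0
top crop origin [260 146] scale 5.0
t 4.7 p [548.4  -4.1  99.1] yaw 0.228 q [-0.12  0.4  -0.24  0.93 -0.    2.79] w 25.9 F [-0.2 -0.7 -0.3]
553,-5.2,100 xyz cm [0.43, 0.21, -0.09] dr [0.001, -0.0, -0.0] rows 0.1
```

View pics/Lb.png

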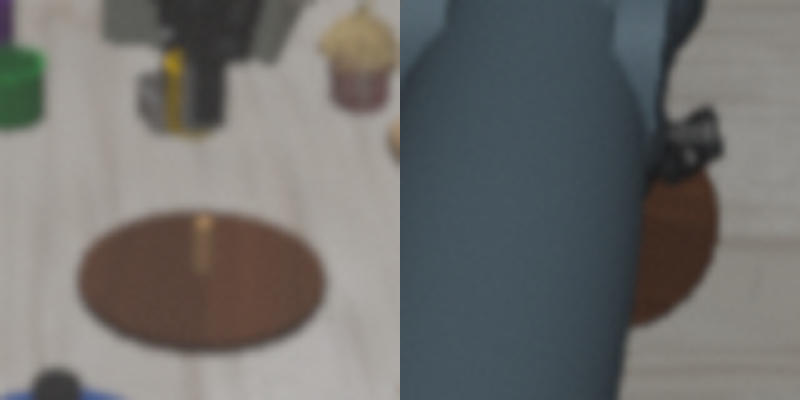

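The ring is held about 90 mm above the board, just left of the post column as expected from the 4.6 mm offset. I'll correct that, then descend.

Request:
{"name": "carry_out", "arguments": {"moves": [{"xyz":[0.4,0.2,0],"dr":[0,0,0]},{"xyz":[0.4,0.2,3],"dr":[0,0,0]},{"xyz":[0.4,0.2,4],"dr":[0,0,0]},{"xyz":[0.4,0.2,4],"dr":[0,0,0]},{"xyz":[0.4,0.2,4],"dr":[0,0,0]}]}}

```text
t: 5.2
ee_pos: [552.3, -4.9, 59.2]
eef_rot: [-3.121, -0.357, 0.001]
ft_force: [0.4, 0.4, 0.3]
gripper_width: 25.8
```

```bash
python3 look.py c 553,-5,40 25; python3 go.py 553,-5.2,17
```

```text
side crop origin [296 178] scale 8.0
top crop origin [275 162] scale 8.0
t 5.3 p [553.2  -4.7  60. ] yaw 0.228 q [-0.12  0.44 -0.28  0.84 -0.    2.79] w 25.4 F [-0.3 -0.  -0.4]
553,-5.2,17 xyz cm [-0.03, 0.05, 4.3] dr [0.001, -0.001, -0.0] rows 0.9
```

View pics/Lc.png

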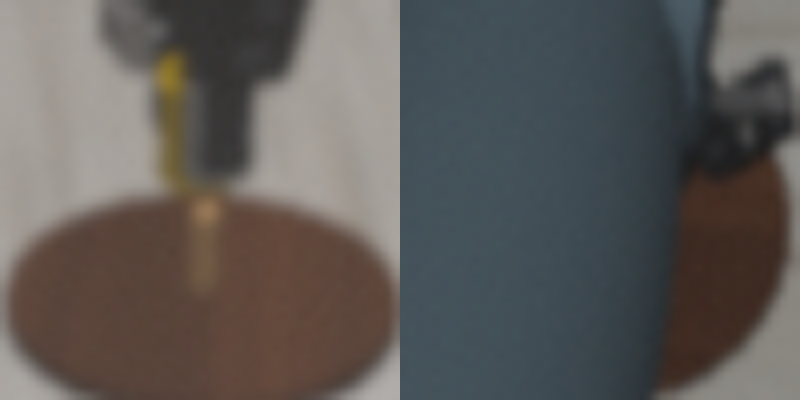

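Request:
{"name": "carry_out", "arguments": {"moves": [{"xyz":[0.1,0,2],"dr":[0,0,0]},{"xyz":[0.1,0.05,3.5],"dr":[0,0,0]},{"xyz":[0.1,0.05,4.3],"dr":[0,0,0]},{"xyz":[0.1,0.05,4.3],"dr":[0,0,0]},{"xyz":[0.1,0.05,4.3],"dr":[0,0,0]},{"xyz":[0.1,0.05,4.4],"dr":[0,0,0]}]}}

```text
t: 5.9
ee_pos: [554.2, -4.6, 16.1]
eef_rot: [3.121, 0.359, 0.002]
ft_force: [-1.3, 0.1, 8.1]
gripper_width: 25.7
```

```bash
python3 look.py d 553,-5,25 25; python3 go.py 554,-5.2,17
```

```text
side crop origin [296 183] scale 8.0
top crop origin [275 163] scale 8.0
t 6.0 p [554.2  -4.6  16.1] yaw 0.229 q [-0.12  0.49 -0.33  0.74 -0.    2.79] w 25.5 F [-1.8  0.7  4.9]
554,-5.2,17 xyz cm [-0.03, 0.05, -0.09] dr [0.001, -0.002, -0.0] rows 0.0
```

View pics/Ld.png

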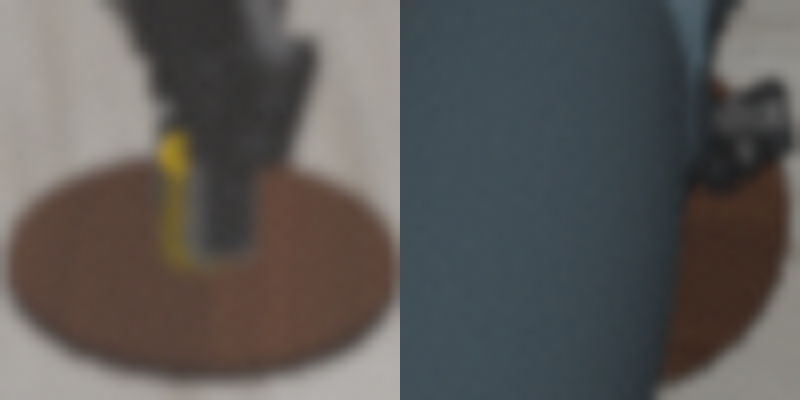

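The cutter is seated: 8 N contact, and the height matches the pick height plus 10 mm. I'll release, turn the gripper 90° and close again to centre the other axis.

Request:
{"name": "carry_out", "arguments": {"moves": [{"xyz":[0,0,0],"dr":[0,0,0]},{"xyz":[0,0,0],"dr":[0,0,0]},{"xyz":[0,0,-0.3],"dr":[0,0,-0.14]},{"xyz":[0,0,-0.3],"dr":[0,0,-0.28]},{"xyz":[0,0,-0.3],"dr":[0,0,-0.42]},{"xyz":[0,0,-0.3],"dr":[0,0,-0.56]},{"xyz":[0,0,-0.3],"dr":[0,0,-0.7]},{"xyz":[0,0,-0.3],"dr":[0,0,-0.84]}], "fingers": 0.1}}

```text
t: 6.8
ee_pos: [553.3, -4.5, 17.9]
eef_rot: [-2.699, -1.608, 0.0]
ft_force: [0.0, 0.2, 0.7]
gripper_width: 46.8
```

Request:
{"name": "carry_out", "arguments": {"moves": [{"xyz":[0,0,0],"dr":[0,0,-0.14]},{"xyz":[0,0,0],"dr":[0,0,-0.28]},{"xyz":[0,0,0],"dr":[0,0,-0.42]},{"xyz":[0,0,0],"dr":[0,0,-0.56]},{"xyz":[0,0,0],"dr":[0,0,-0.7]},{"xyz":[0,0,0],"dr":[0,0,-0.73]},{"xyz":[0,0,0],"dr":[0,0,-0.73]}]}}

```text
t: 7.5
ee_pos: [553.3, -4.6, 17.9]
eef_rot: [-1.955, -2.459, 0.0]
ft_force: [-0.7, 0.3, 0.4]
gripper_width: 47.5
```

```bash
python3 look.py e 553,-5,25 25; python3 go.py 554,-5.2,19
```

```text
side crop origin [296 183] scale 8.0
top crop origin [275 163] scale 8.0
t 7.6 p [553.4  -4.6  18. ] yaw 1.798 q [-0.12  0.49 -0.33  0.75 -0.    1.22] w 47.0 F [ 0.6 -0.6  0.9]
554,-5.2,19 xyz cm [-0.08, 0.05, -0.1] dr [-0.0, 0.0, -0.0] rows 0.0
```

View pics/Le.png

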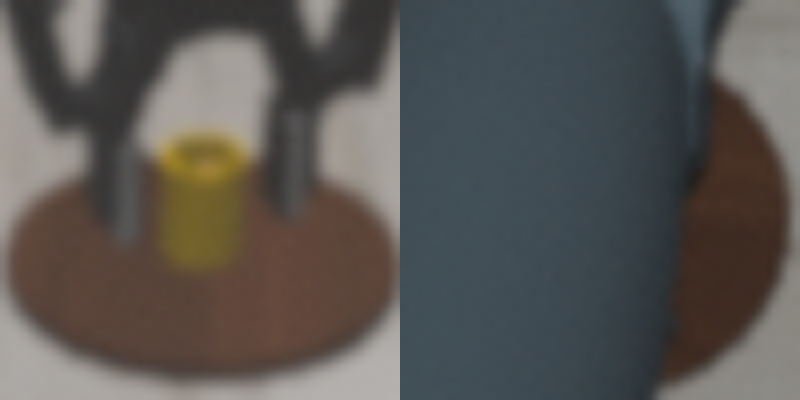

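The ring stands over the post with the tip showing inside its mouth at crop (205,158). Regrip to centre it.

Request:
{"name": "carry_out", "arguments": {"moves": [{"xyz":[-0.05,0.05,0],"dr":[0,0,0]},{"xyz":[-0.05,0.05,0],"dr":[0,0,0]},{"xyz":[-0.05,0.05,0],"dr":[0,0,0]},{"xyz":[-0.05,0.05,0],"dr":[0,0,0]},{"xyz":[-0.05,0.05,0],"dr":[0,0,0]}], "fingers": -1, "squeeze": 20}}

```text
t: 8.1
ee_pos: [554.1, -4.9, 18.1]
eef_rot: [1.954, 2.46, -0.0]
ft_force: [0.2, -0.7, 0.7]
gripper_width: 26.1
```

Request:
{"name": "carry_out", "arguments": {"moves": [{"xyz":[0,0,0],"dr":[0,0,0]},{"xyz":[0,0,0],"dr":[0,0,0]},{"xyz":[0,0,0],"dr":[0,0,0]},{"xyz":[0,0,-4],"dr":[0,0,0]},{"xyz":[0,0,-8],"dr":[0,0,0]},{"xyz":[0,0,-10],"dr":[0,0,0]},{"xyz":[0,0,-10],"dr":[0,0,0]}], "fingers": 0.1}}

```text
t: 8.8
ee_pos: [556.9, -5.2, 121.8]
eef_rot: [1.95, 2.455, 0.006]
ft_force: [1.1, -0.4, 0.5]
gripper_width: 47.0
```

```bash
python3 go.py 454,194.5,100,1.8  454,194.5,100,2.2
```

```text
t 8.8 p [556.9  -5.2 121.8] yaw 1.799 q [-0.12  0.39 -0.19  0.98 -0.    1.22] w 47.0 F [ 1.1 -0.4  0.5]
454,194.5,100,1.8 xyz cm [21.79, -5.53, 2.09] dr [0.007, 0.003, -0.001] rows 4.5
454,194.5,100,2.2 xyz cm [21.79, -5.53, 2.09] dr [0.006, 0.004, -0.401] rows 4.5
```

Request:
{"name": "carry_out", "arguments": {"moves": [{"xyz":[21.8,-5.5,2],"dr":[0,0,0]},{"xyz":[21.8,-5.5,2],"dr":[0,0,0]},{"xyz":[21.8,-5.5,2],"dr":[0,0,0]},{"xyz":[21.8,-5.5,2],"dr":[0,0,0]},{"xyz":[21.8,-5.5,2],"dr":[0,0,0]},{"xyz":[21.8,-5.5,2],"dr":[0,0,0]},{"xyz":[21.8,-5.5,2],"dr":[0,0,0]},{"xyz":[21.8,-5.5,2],"dr":[0,0,0]}], "fingers": 0.55}}

```text
t: 9.6
ee_pos: [451.6, 194.2, 97.7]
eef_rot: [1.956, 2.458, -0.001]
ft_force: [-0.0, -0.4, 0.1]
gripper_width: 66.1
```

```bash
python3 look.py f 553,-5,25 25; python3 go.py 454,194.5,4
python3 - <<'E'
from h import *
a,b=load('sidef'),load('topf'); a0,b0=load('side0'),load('top0')
hs=hullof(a,'yellow',proj(a,[553,-5,28])[0],9,name='ya'); ht=hullof(b,'yellow',proj(b,[553,-5,28])[0],9,name='yb')
c=[cen(hs)[0],cen(ht)[0]]
print(fit([a,b],c,SEG['small'],(553,-5,10)))
for n,f,cc in(('side',a,c[0]),('top',b,c[1])):
    s=least_squares(lambda q:modelc(f,[q[0],q[1],10],SEG['small'])[0]-cc,[553,-5.],diff_step=1e-4); print(n,s.x)
    hb=hullof(f,'board',proj(f,[553,-5,10])[0],26); cb=cen(hb)[0]
    s=least_squares(lambda q:modelc(f,[q[0],q[1],10],SEG['board'])[0]-cb,[553,-5.],diff_step=1e-4); print(n,'board',s.x)
E
```

```text
side crop origin [296 183] scale 8.0
top crop origin [275 163] scale 8.0
t 9.7 p [451.9 194.   97.9] yaw 1.797 q [ 0.28  0.3  -0.4   0.88 -0.    1.62] w 66.2 F [ 0.9 -0.5  0.9]
454,194.5,4 xyz cm [0.0, 0.22, 9.39] dr [0.0, 0.0, 0.0] rows 1.9
(array([553.53965211,  -4.7416168 ,  10.24179136]), array([ 0.59652088, -0.12594293,  0.00695149,  0.6757253 ]))
side [552.00356088  -4.88809923]
side board [552.46807025  -4.63665863]
top [555.54027461  -4.68262624]
top board [553.3434048   -5.21049457]
```

View pics/Lf.png

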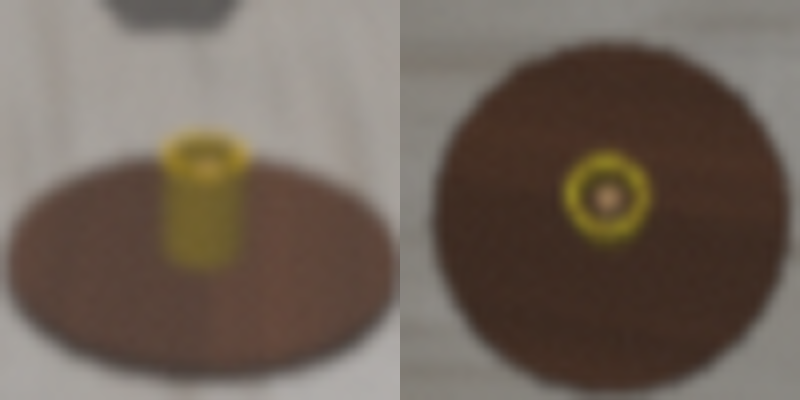

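The yellow cutter is upright and centred: concentric with the post in the top view at about (351,187) full-frame, and within 1–2 mm numerically. On to the green one.

Request:
{"name": "carry_out", "arguments": {"moves": [{"xyz":[0,0.2,4.5],"dr":[0,0,0]},{"xyz":[0,0.2,7.5],"dr":[0,0,0]},{"xyz":[0,0.2,9.5],"dr":[0,0,0]},{"xyz":[0,0.2,9.5],"dr":[0,0,0]},{"xyz":[0,0.2,9.5],"dr":[0,0,0]}]}}

```text
t: 10.2
ee_pos: [453.5, 194.8, 3.2]
eef_rot: [-1.956, -2.458, 0.001]
ft_force: [0.2, 0.7, 0.3]
gripper_width: 66.6
```

Request:
{"name": "carry_out", "arguments": {"moves": [{"xyz":[0,0,0],"dr":[0,0,0]},{"xyz":[0,0,0],"dr":[0,0,0]},{"xyz":[0,0,0],"dr":[0,0,0]},{"xyz":[0,0,0],"dr":[0,0,0]},{"xyz":[0,0,0],"dr":[0,0,0]}], "fingers": -1, "squeeze": 25}}

```text
t: 10.7
ee_pos: [454.8, 195.8, 4.3]
eef_rot: [1.953, 2.458, 0.004]
ft_force: [0.7, -0.8, 6.0]
gripper_width: 45.4
```

```bash
python3 look.py g 454,194,18 30; python3 go.py 454,194.5,120
```

```text
side crop origin [252 146] scale 6.666666666666667
top crop origin [199 192] scale 6.666666666666667
t 10.8 p [454.8 195.8   4.3] yaw 1.799 q [ 0.28  0.41 -0.51  0.64 -0.    1.62] w 44.9 F [ 1.4 -1.1  5.3]
454,194.5,120 xyz cm [-0.11, -0.07, -11.57] dr [0.003, 0.0, 0.0] rows 2.3
```

View pics/Lg.png

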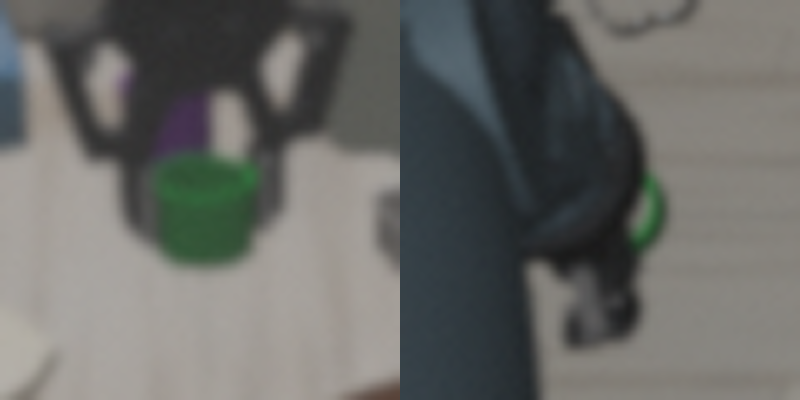

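The green cutter is gripped (width 45). Lift and carry.

Request:
{"name": "carry_out", "arguments": {"moves": [{"xyz":[0,0,-5],"dr":[0,0,0]},{"xyz":[0,0,-9.5],"dr":[0,0,0]},{"xyz":[0,0,-9.5],"dr":[0,0,0]},{"xyz":[0,0,-9.5],"dr":[0,0,0]}]}}

```text
t: 11.2
ee_pos: [454.0, 195.9, 99.2]
eef_rot: [1.953, 2.459, 0.004]
ft_force: [-0.9, 0.0, -1.6]
gripper_width: 45.7
```

```bash
python3 go.py 553.5,-5,100,1.8
```

```text
t 11.2 p [454.  195.9  99.2] yaw 1.799 q [ 0.28  0.3  -0.39  0.88  0.    1.62] w 45.7 F [-0.9  0.  -1.6]
553.5,-5,100,1.8 xyz cm [-21.82, 5.15, -0.07] dr [0.003, -0.0, -0.001] rows 4.5
```

Request:
{"name": "carry_out", "arguments": {"moves": [{"xyz":[-21.8,5.1,0],"dr":[0,0,0]},{"xyz":[-21.8,5.1,0],"dr":[0,0,0]},{"xyz":[-21.8,5.1,0],"dr":[0,0,0]},{"xyz":[-21.8,5.1,0],"dr":[0,0,0]},{"xyz":[-21.8,5.1,0],"dr":[0,0,0]},{"xyz":[-21.8,5.1,0],"dr":[0,0,0]},{"xyz":[-21.8,5.1,0],"dr":[0,0,0]},{"xyz":[-21.8,5.1,0],"dr":[0,0,0]}]}}

```text
t: 12.0
ee_pos: [550.3, -4.2, 96.8]
eef_rot: [-1.951, -2.458, 0.002]
ft_force: [-0.1, -0.0, -0.3]
gripper_width: 45.4
```

```bash
python3 look.py i 553,-5,50 35; python3 go.py 553.5,-5,65,1.8
```

```text
side crop origin [286 165] scale 5.714285714285714
top crop origin [265 151] scale 5.714285714285714
t 12.1 p [550.9  -4.   97.5] yaw 1.801 q [-0.12  0.41 -0.23  0.93  0.    1.22] w 45.7 F [-0.4  0.1  0. ]
553.5,-5,65,1.8 xyz cm [-0.16, 0.24, 3.25] dr [-0.002, -0.001, 0.001] rows 0.7
```

View pics/Li.png

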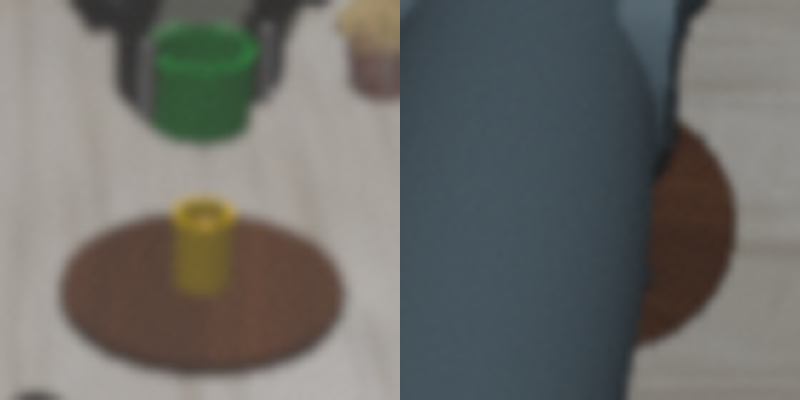

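```bash
cat > held.py <<'E'
import sys
from h import *
tag,col,seg,x,y,z=sys.argv[1:7]; X=[float(v) for v in (x,y,z)]; R=int(sys.argv[7])
f=load('side'+tag); c=cen(hullof(f,col,proj(f,[X[0],X[1],X[2]+18])[0],R,name='hh'))[0]
s=least_squares(lambda q:modelc(f,[q[0],q[1],X[2]],SEG[seg])[0]-c,X[:2],diff_step=1e-4); print(seg,'side only at z',X[2],np.round(s.x,1))
E
python3 held.py i green middle 551 -4 93 13
```

```text
middle side only at z 93.0 [551.   -4.7]
```

View pics/hh.png

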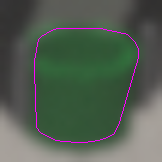

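The side-only fit puts the held ring at (551,-4.7), against TCP (550.9,-4). They agree, so I descend.

Request:
{"name": "carry_out", "arguments": {"moves": [{"xyz":[-0.15,0.2,0.5],"dr":[0,0,0]},{"xyz":[-0.15,0.2,3],"dr":[0,0,0]},{"xyz":[-0.15,0.2,3],"dr":[0,0,0]},{"xyz":[-0.15,0.2,3],"dr":[0,0,0]}]}}

```text
t: 12.5
ee_pos: [553.4, -5.8, 67.7]
eef_rot: [-1.952, -2.459, 0.002]
ft_force: [-0.6, 0.5, -0.1]
gripper_width: 45.2
```

```bash
python3 go.py 553.5,-5,15,1.8
```

```text
t 12.5 p [553.4  -5.8  67.7] yaw 1.799 q [-0.13  0.44 -0.27  0.87 -0.    1.22] w 45.2 F [-0.6  0.5 -0.1]
553.5,-5,15,1.8 xyz cm [0.08, 0.04, 5.27] dr [-0.002, -0.001, -0.001] rows 1.1
```

Request:
{"name": "carry_out", "arguments": {"moves": [{"xyz":[0.05,0.05,2],"dr":[0,0,0]},{"xyz":[0.05,0.05,3.5],"dr":[0,0,0]},{"xyz":[0.05,0.05,4.8],"dr":[0,0,0]},{"xyz":[0.05,0.05,5.3],"dr":[0,0,0]},{"xyz":[0.05,0.05,5.3],"dr":[0,0,0]},{"xyz":[0.05,0.05,5.4],"dr":[0,0,0]}]}}

```text
t: 13.1
ee_pos: [555.5, -5.9, 14.8]
eef_rot: [1.954, 2.459, 0.001]
ft_force: [0.5, -0.1, -0.1]
gripper_width: 45.2
```

```bash
python3 look.py j 553,-5,25 25; python3 go.py 553.5,-5,15,1.8
```

```text
side crop origin [296 183] scale 8.0
top crop origin [275 163] scale 8.0
t 13.2 p [555.4  -5.9  14.7] yaw 1.799 q [-0.12  0.5  -0.33  0.74 -0.    1.22] w 45.1 F [0.5 0.1 0.6]
553.5,-5,15,1.8 xyz cm [0.13, -0.17, -0.03] dr [0.001, 0.001, -0.001] rows 0.0
```

View pics/Lj.png

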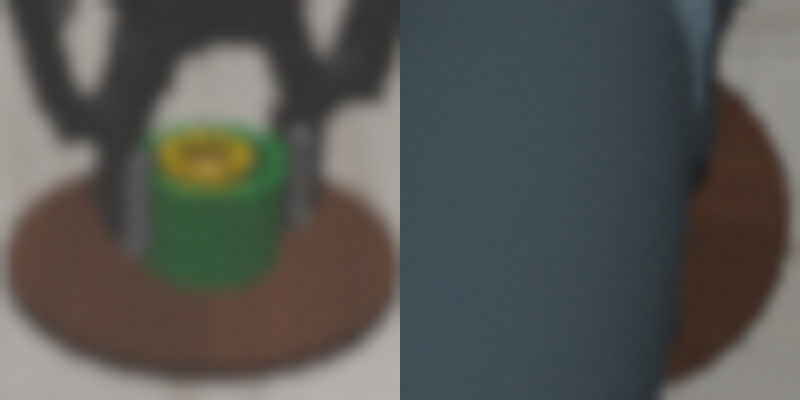

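Green is nearly down and about 2 mm right of the yellow. I'll shift it back, seat it, release, turn 90° and regrip.

Request:
{"name": "carry_out", "arguments": {"moves": [{"xyz":[0.1,-0.2,0],"dr":[0,0,0]},{"xyz":[0.1,-0.2,0],"dr":[0,0,0]},{"xyz":[0.1,-0.2,0.15],"dr":[0,0,0]},{"xyz":[0.1,-0.2,0.15],"dr":[0,0,0]}]}}

```text
t: 13.6
ee_pos: [553.0, -5.3, 14.0]
eef_rot: [1.954, 2.459, 0.001]
ft_force: [-2.6, -0.4, 10.8]
gripper_width: 45.2
```

```bash
python3 go.py 553.5,-5,16,0.23
```

```text
t 13.6 p [553.   -5.3  14. ] yaw 1.799 q [-0.12  0.5  -0.34  0.74 -0.    1.22] w 45.2 F [-2.6 -0.4 10.8]
553.5,-5,16,0.23 xyz cm [0.02, 0.06, -0.2] dr [0.001, -0.0, 1.569] rows 10.5
```

Request:
{"name": "carry_out", "arguments": {"moves": [{"xyz":[0,0,0],"dr":[0,0,0]},{"xyz":[0,0,0],"dr":[0,0,0]},{"xyz":[0,0,-0.3],"dr":[0,0,0.14]},{"xyz":[0,0,-0.3],"dr":[0,0,0.28]},{"xyz":[0,0,-0.3],"dr":[0,0,0.42]},{"xyz":[0,0,-0.3],"dr":[0,0,0.56]},{"xyz":[0,0,-0.3],"dr":[0,0,0.7]},{"xyz":[0,0,-0.3],"dr":[0,0,0.84]}], "fingers": 0.6}}

```text
t: 14.4
ee_pos: [552.3, -5.2, 15.2]
eef_rot: [-2.791, -1.441, 0.001]
ft_force: [0.4, -0.2, 0.6]
gripper_width: 68.5
```

Request:
{"name": "carry_out", "arguments": {"moves": [{"xyz":[0,0,0],"dr":[0,0,0.14]},{"xyz":[0,0,0],"dr":[0,0,0.28]},{"xyz":[0,0,0],"dr":[0,0,0.42]},{"xyz":[0,0,0],"dr":[0,0,0.56]},{"xyz":[0,0,0],"dr":[0,0,0.7]},{"xyz":[0,0,0],"dr":[0,0,0.73]},{"xyz":[0,0,0],"dr":[0,0,0.73]}]}}

```text
t: 15.1
ee_pos: [552.4, -5.3, 15.3]
eef_rot: [-3.121, -0.362, 0.001]
ft_force: [0.5, -0.2, -1.2]
gripper_width: 68.2
```

```bash
python3 go.py 553.5,-5,16
```

```text
t 15.1 p [552.4  -5.3  15.3] yaw 0.231 q [-0.12  0.49 -0.34  0.74 -0.    2.79] w 68.2 F [ 0.5 -0.2 -1.2]
553.5,-5,16 xyz cm [0.12, 0.0, -0.07] dr [-0.0, 0.0, -0.0] rows 0.0
```

Request:
{"name": "carry_out", "arguments": {"moves": [{"xyz":[0.1,0,0],"dr":[0,0,0]},{"xyz":[0.1,0,0],"dr":[0,0,0]},{"xyz":[0.1,0,0],"dr":[0,0,0]},{"xyz":[0.1,0,0],"dr":[0,0,0]},{"xyz":[0.1,0,0],"dr":[0,0,0]}], "fingers": -1, "squeeze": 20}}

```text
t: 15.6
ee_pos: [553.8, -5.1, 15.7]
eef_rot: [3.121, 0.359, 0.001]
ft_force: [0.5, 0.1, 1.3]
gripper_width: 45.8
```

Request:
{"name": "carry_out", "arguments": {"moves": [{"xyz":[0,0,0],"dr":[0,0,0]},{"xyz":[0,0,0],"dr":[0,0,0]},{"xyz":[0,0,0],"dr":[0,0,0]},{"xyz":[0,0,-4],"dr":[0,0,0]},{"xyz":[0,0,-8],"dr":[0,0,0]},{"xyz":[0,0,-10],"dr":[0,0,0]},{"xyz":[0,0,-10],"dr":[0,0,0]}], "fingers": 0.6}}

```text
t: 16.3
ee_pos: [556.4, -5.4, 119.2]
eef_rot: [3.119, 0.359, 0.011]
ft_force: [0.2, -0.8, 0.1]
gripper_width: 68.2
```

```bash
python3 go.py 448,-360,110,0.23
```

```text
t 16.3 p [556.4  -5.4 119.2] yaw 0.229 q [-0.12  0.39 -0.2   0.98 -0.    2.79] w 68.2 F [ 0.2 -0.8  0.1]
448,-360,110,0.23 xyz cm [-18.61, 32.08, 0.88] dr [0.003, -0.007, -0.001] rows 7.4
```

Request:
{"name": "carry_out", "arguments": {"moves": [{"xyz":[-18.6,32.1,0.5],"dr":[0,0,0]},{"xyz":[-18.6,32.1,0.5],"dr":[0,0,0]},{"xyz":[-18.6,32.1,0.5],"dr":[0,0,0]},{"xyz":[-18.6,32.1,0.5],"dr":[0,0,0]},{"xyz":[-18.6,32.1,0.5],"dr":[0,0,0]},{"xyz":[-18.6,32.1,0.5],"dr":[0,0,0]},{"xyz":[-18.6,32.1,0.5],"dr":[0,0,0]},{"xyz":[-18.6,32.1,0.5],"dr":[0,0,0]}], "fingers": 1}}

```text
t: 17.1
ee_pos: [443.1, -363.5, 109.1]
eef_rot: [3.122, 0.352, -0.002]
ft_force: [-0.1, 0.1, 0.5]
gripper_width: 85.4
```

```bash
python3 look.py k 553,-5,25 25; python3 go.py 448,-360,110,0.23
python3 - <<'E'
from h import *
a,b=load('sidek'),load('topk')
c=[cen(hullof(f,'green',proj(f,[553,-5,28])[0],16,name='g'+n))[0] for n,f in(('a',a),('b',b))]
print(fit([a,b],c,SEG['middle'],(553,-5,10)))
print([least_squares(lambda q:modelc(f,[q[0],q[1],10],SEG['middle'])[0]-cc,[553,-5.],diff_step=1e-4).x for f,cc in zip((a,b),c)])
E
```

```text
side crop origin [296 183] scale 8.0
top crop origin [275 163] scale 8.0
t 17.2 p [ 443.5 -362.5  109.1] yaw 0.224 q [-0.8   0.44 -0.15  0.98 -0.    2.12] w 85.3 F [-0.4 -0.3  0.1]
448,-360,110,0.23 xyz cm [0.49, -0.14, -0.09] dr [-0.001, 0.001, -0.006] rows 0.1
(array([552.30443074,  -5.27338719,   9.45119005]), array([ 0.49513503, -0.10473545,  0.00612629,  0.56158655]))
[array([550.90698206,  -6.63808805]), array([553.81465376,  -5.24746176])]
```

View pics/Lk.png

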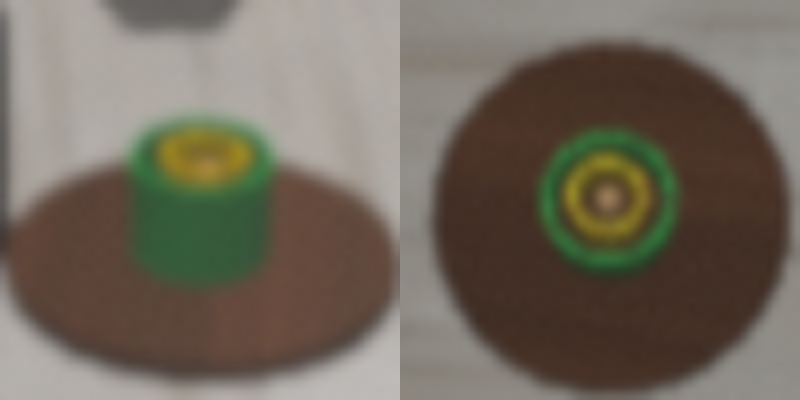

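Green is concentric with the yellow and the post in the top view at (608,198) crop. Now red.

Request:
{"name": "carry_out", "arguments": {"moves": [{"xyz":[0.5,-0.15,0],"dr":[0,0,0]},{"xyz":[0.5,-0.15,3],"dr":[0,0,0]},{"xyz":[0.5,-0.15,5],"dr":[0,0,0]},{"xyz":[0.5,-0.15,5],"dr":[0,0,0]},{"xyz":[0.5,-0.15,5],"dr":[0,0,0]}]}}

```text
t: 17.7
ee_pos: [449.9, -355.3, 60.4]
eef_rot: [-3.119, -0.362, 0.001]
ft_force: [-0.8, -0.2, -0.1]
gripper_width: 85.6
```

```bash
python3 look.py l 448,-360,25 40; python3 go.py 448,-359.5,1
```

```text
side crop origin [239 273] scale 5.0
top crop origin [386 186] scale 5.0
t 17.8 p [ 450.7 -357.    61.7] yaw 0.23 q [-0.78  0.48 -0.22  0.87  0.    2.13] w 85.2 F [ 0.4 -0.8  0.3]
448,-359.5,1 xyz cm [-0.33, 0.17, 6.07] dr [0.001, -0.001, -0.0] rows 1.2
```

View pics/Ll.png

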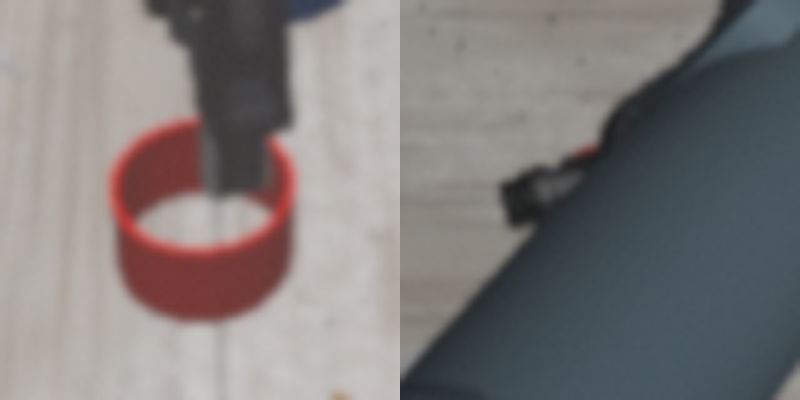

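Request:
{"name": "carry_out", "arguments": {"moves": [{"xyz":[-0.3,0.15,0],"dr":[0,0,0]},{"xyz":[-0.3,0.15,0],"dr":[0,0,0]},{"xyz":[-0.3,0.15,2],"dr":[0,0,0]},{"xyz":[-0.3,0.15,3.4],"dr":[0,0,0]},{"xyz":[-0.3,0.15,3.4],"dr":[0,0,0]},{"xyz":[-0.3,0.15,3.4],"dr":[0,0,0]}]}}

```text
t: 18.4
ee_pos: [447.1, -359.5, 27.0]
eef_rot: [3.121, 0.358, 0.0]
ft_force: [0.4, -0.3, 0.2]
gripper_width: 85.3
```

```bash
python3 look.py m 448,-360,25 40; python3 go.py 448,-359.5,1
```

```text
side crop origin [239 273] scale 5.0
top crop origin [386 186] scale 5.0
t 18.5 p [ 447.7 -360.1   27.7] yaw 0.229 q [-0.79  0.52 -0.26  0.79 -0.    2.13] w 85.6 F [-0.6  0.3  0.1]
448,-359.5,1 xyz cm [0.04, -0.06, 2.67] dr [0.002, -0.001, -0.0] rows 0.5
```

View pics/Lm.png

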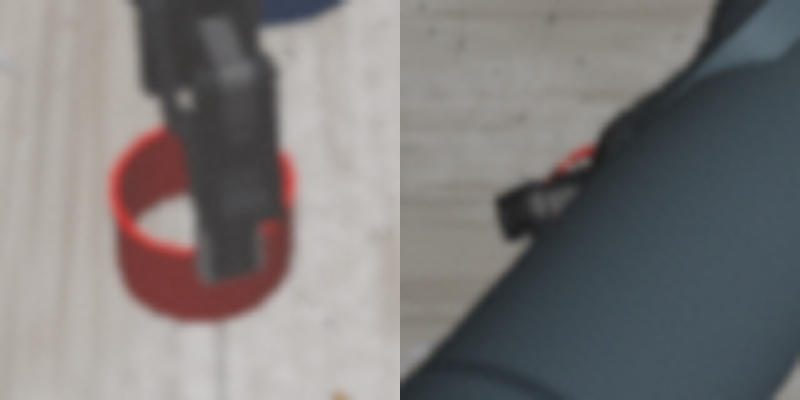

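The near finger hangs outside the ring's front wall. Continuing down and closing.

Request:
{"name": "carry_out", "arguments": {"moves": [{"xyz":[0,-0.05,1],"dr":[0,0,0]},{"xyz":[0,-0.05,2],"dr":[0,0,0]},{"xyz":[0,-0.05,2.6],"dr":[0,0,0]},{"xyz":[0,-0.05,2.6],"dr":[0,0,0]},{"xyz":[0,-0.05,2.6],"dr":[0,0,0]}]}}

```text
t: 19.0
ee_pos: [446.7, -358.6, 0.2]
eef_rot: [-3.12, -0.358, 0.001]
ft_force: [-0.8, -0.3, 0.6]
gripper_width: 85.5
```

Request:
{"name": "carry_out", "arguments": {"moves": [{"xyz":[0,0,0],"dr":[0,0,0]},{"xyz":[0,0,0],"dr":[0,0,0]},{"xyz":[0,0,0],"dr":[0,0,0]},{"xyz":[0,0,0],"dr":[0,0,0]},{"xyz":[0,0,0],"dr":[0,0,0]}], "fingers": -1, "squeeze": 25}}

```text
t: 19.5
ee_pos: [447.4, -359.3, 1.0]
eef_rot: [3.12, 0.358, 0.001]
ft_force: [0.5, -1.0, 2.4]
gripper_width: 64.5
```

```bash
python3 look.py n 448,-360,25 40; python3 go.py 448,-359.5,1
```

```text
side crop origin [239 273] scale 5.0
top crop origin [386 186] scale 5.0
t 19.6 p [ 447.4 -359.3    1. ] yaw 0.229 q [-0.79  0.55 -0.29  0.73 -0.    2.13] w 63.7 F [-0.2 -0.2  2.4]
448,-359.5,1 xyz cm [0.06, 0.03, -0.0] dr [0.001, -0.0, -0.0] rows 0.0
```

View pics/Ln.png

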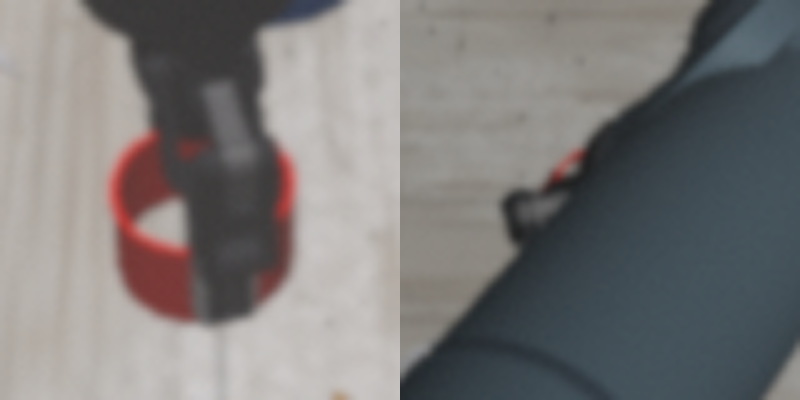

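The red cutter is gripped (width 64). Lifting to 130 so it clears the cover's knob on the way.

Request:
{"name": "carry_out", "arguments": {"moves": [{"xyz":[0,0,-4],"dr":[0,0,0]},{"xyz":[0,0,-8],"dr":[0,0,0]},{"xyz":[0,0,-12],"dr":[0,0,0]},{"xyz":[0,0,-13],"dr":[0,0,0]},{"xyz":[0,0,-13],"dr":[0,0,0]},{"xyz":[0,0,-13],"dr":[0,0,0]}]}}

```text
t: 20.2
ee_pos: [446.3, -358.2, 129.2]
eef_rot: [-3.119, -0.358, 0.002]
ft_force: [-0.6, -0.1, -0.9]
gripper_width: 64.1
```

```bash
python3 go.py 553.5,-5,120,0.23
```

```text
t 20.2 p [ 446.3 -358.2  129.2] yaw 0.229 q [-0.79  0.42 -0.12  1.03 -0.    2.13] w 64.1 F [-0.6 -0.1 -0.9]
553.5,-5,120,0.23 xyz cm [18.45, -31.97, 0.95] dr [-0.002, 0.001, -0.001] rows 7.4
```

Request:
{"name": "carry_out", "arguments": {"moves": [{"xyz":[18.4,-32,0],"dr":[0,0,0]},{"xyz":[18.4,-32,0],"dr":[0,0,0]},{"xyz":[18.4,-32,0],"dr":[0,0,0]},{"xyz":[18.4,-32,0],"dr":[0,0,0]},{"xyz":[18.4,-32,0],"dr":[0,0,0]},{"xyz":[18.4,-32,0],"dr":[0,0,0]},{"xyz":[18.4,-32,0],"dr":[0,0,0]},{"xyz":[18.4,-32,0],"dr":[0,0,0]}]}}

```text
t: 21.0
ee_pos: [552.4, -1.1, 127.9]
eef_rot: [-3.118, -0.365, 0.006]
ft_force: [-0.5, -0.7, -0.5]
gripper_width: 64.0
```

Request:
{"name": "carry_out", "arguments": {"moves": [{"xyz":[0,0,2],"dr":[0,0,0]},{"xyz":[0,0,3],"dr":[0,0,0]},{"xyz":[0,0,3],"dr":[0,0,0]},{"xyz":[0,0,3],"dr":[0,0,0]}]}}

```text
t: 21.4
ee_pos: [552.4, -6.0, 99.5]
eef_rot: [-3.121, -0.357, 0.004]
ft_force: [0.2, 0.5, 0.0]
gripper_width: 63.9
```

```bash
python3 look.py o 553,-5,50 40; python3 go.py 553.5,-5,60,0.23
```

```text
side crop origin [281 160] scale 5.0
top crop origin [260 146] scale 5.0
t 21.5 p [553.7  -6.2 100.8] yaw 0.228 q [-0.13  0.41 -0.22  0.94 -0.    2.79] w 63.9 F [-0.6  0.4 -0. ]
553.5,-5,60,0.23 xyz cm [0.01, -0.12, 4.08] dr [0.0, -0.0, -0.002] rows 0.8
```

View pics/Lo.png

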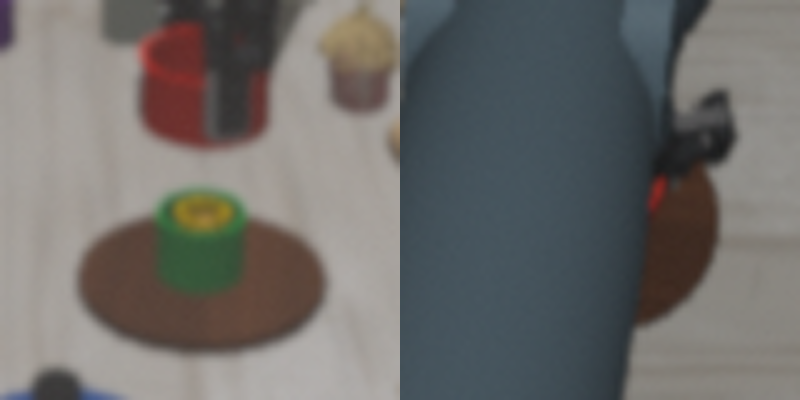

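Red hangs level, within about 1 mm of the green's column. Descending.

Request:
{"name": "carry_out", "arguments": {"moves": [{"xyz":[0,-0.1,2],"dr":[0,0,0]},{"xyz":[0,-0.1,4],"dr":[0,0,0]},{"xyz":[0,-0.1,4],"dr":[0,0,0]},{"xyz":[0,-0.1,4],"dr":[0,0,0]}]}}

```text
t: 21.9
ee_pos: [553.4, -4.9, 61.1]
eef_rot: [3.121, 0.358, -0.0]
ft_force: [0.9, 0.1, 0.0]
gripper_width: 64.1
```

```bash
python3 look.py p 553,-5,40 30; python3 go.py 553.5,-5,12,0.23
```

```text
side crop origin [291 173] scale 6.666666666666667
top crop origin [270 157] scale 6.666666666666667
t 22.0 p [554.5  -4.9  62. ] yaw 0.228 q [-0.12  0.44 -0.28  0.85 -0.    2.79] w 64.1 F [ 0.9 -0.3 -0.7]
553.5,-5,12,0.23 xyz cm [-0.11, -0.02, 5.0] dr [0.001, -0.002, -0.002] rows 1.0
```

View pics/Lp.png

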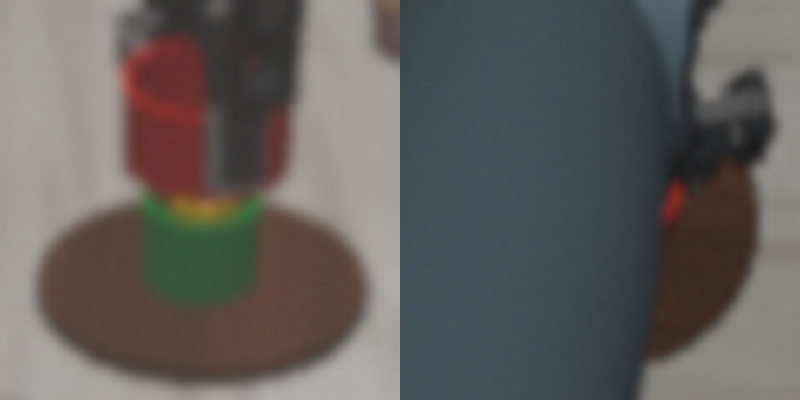

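Request:
{"name": "carry_out", "arguments": {"moves": [{"xyz":[-0.15,0,0],"dr":[0,0,0]},{"xyz":[-0.15,0,1.5],"dr":[0,0,0]},{"xyz":[-0.15,0,3],"dr":[0,0,0]},{"xyz":[-0.15,0,4.5],"dr":[0,0,0]},{"xyz":[-0.15,0,5],"dr":[0,0,0]},{"xyz":[-0.15,0,5],"dr":[0,0,0]}]}}

```text
t: 22.6
ee_pos: [551.8, -4.9, 11.1]
eef_rot: [3.121, 0.359, -0.0]
ft_force: [-1.0, 0.1, 0.6]
gripper_width: 64.0
```

```bash
python3 look.py q 553,-5,30 25; python3 go.py 553.5,-5,11,0.23
```

```text
side crop origin [296 181] scale 8.0
top crop origin [275 163] scale 8.0
t 22.7 p [552.5  -5.   11.3] yaw 0.229 q [-0.12  0.5  -0.34  0.73 -0.    2.79] w 63.9 F [-0.8 -0.1  0.1]
553.5,-5,11,0.23 xyz cm [0.1, 0.03, 0.03] dr [0.0, -0.001, -0.001] rows 0.0
```

View pics/Lq.png

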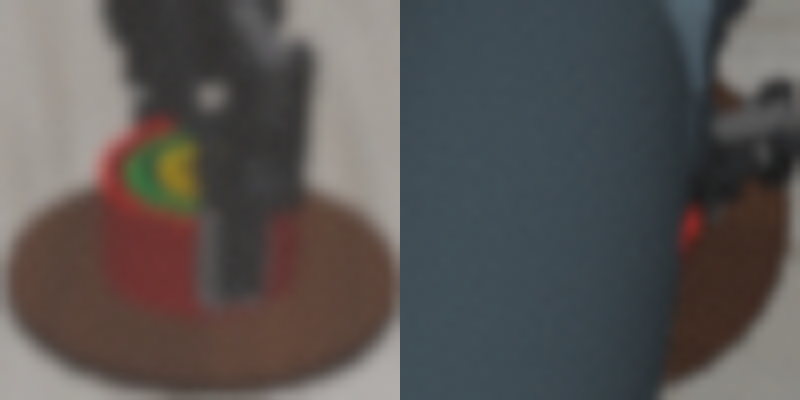

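Red is down around both. Seat it to contact, release, turn 90°.

Request:
{"name": "carry_out", "arguments": {"moves": [{"xyz":[0.1,0,0],"dr":[0,0,0]},{"xyz":[0.1,0,0.15],"dr":[0,0,0]},{"xyz":[0.1,0,0.15],"dr":[0,0,0]}]}}

```text
t: 23.0
ee_pos: [554.0, -4.8, 10.6]
eef_rot: [3.12, 0.359, 0.003]
ft_force: [-1.1, 0.1, 10.0]
gripper_width: 64.0
```

Request:
{"name": "carry_out", "arguments": {"moves": [{"xyz":[0,0,0],"dr":[0,0,0]},{"xyz":[0,0,0],"dr":[0,0,0]},{"xyz":[0,0,0],"dr":[0,0,0]},{"xyz":[0,0,-0.3],"dr":[0,0,-0.14]},{"xyz":[0,0,-0.3],"dr":[0,0,-0.28]},{"xyz":[0,0,-0.3],"dr":[0,0,-0.42]},{"xyz":[0,0,-0.3],"dr":[0,0,-0.56]},{"xyz":[0,0,-0.3],"dr":[0,0,-0.7]}], "fingers": 1}}

```text
t: 23.8
ee_pos: [552.8, -4.7, 11.8]
eef_rot: [-2.805, -1.415, 0.001]
ft_force: [-0.2, -0.5, -0.2]
gripper_width: 85.7
```

Request:
{"name": "carry_out", "arguments": {"moves": [{"xyz":[0,0,0],"dr":[0,0,-0.14]},{"xyz":[0,0,0],"dr":[0,0,-0.28]},{"xyz":[0,0,0],"dr":[0,0,-0.42]},{"xyz":[0,0,0],"dr":[0,0,-0.56]},{"xyz":[0,0,0],"dr":[0,0,-0.7]},{"xyz":[0,0,0],"dr":[0,0,-0.84]},{"xyz":[0,0,0],"dr":[0,0,-0.87]},{"xyz":[0,0,0],"dr":[0,0,-0.87]}]}}

```text
t: 24.6
ee_pos: [552.8, -4.7, 11.8]
eef_rot: [-1.954, -2.459, 0.0]
ft_force: [0.5, 0.4, 0.3]
gripper_width: 85.3
```

```bash
python3 look.py r 553,-5,30 25; python3 go.py 553.5,-5,14
```

```text
side crop origin [296 181] scale 8.0
top crop origin [275 163] scale 8.0
t 24.7 p [552.9  -4.7  11.9] yaw 1.798 q [-0.12  0.5  -0.34  0.73 -0.    1.22] w 85.7 F [-0.5  0.6  0. ]
553.5,-5,14 xyz cm [-0.04, 0.06, -0.21] dr [-0.0, 0.0, -0.0] rows 0.0
```

View pics/Lr.png

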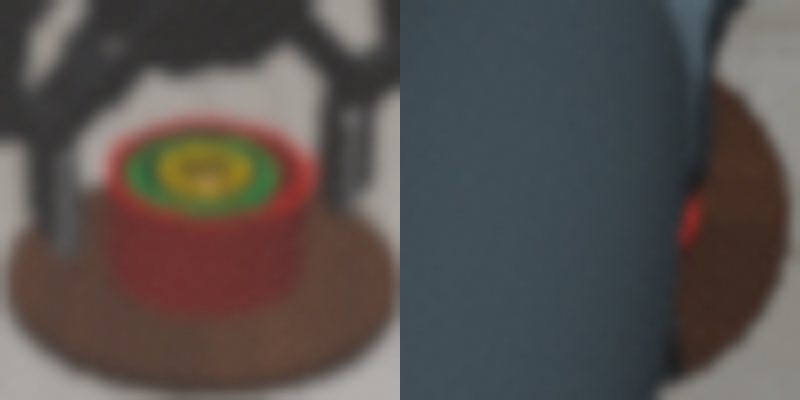

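Request:
{"name": "carry_out", "arguments": {"moves": [{"xyz":[0,0,0],"dr":[0,0,0]},{"xyz":[0,0,0],"dr":[0,0,0]},{"xyz":[0,0,0],"dr":[0,0,0]},{"xyz":[0,0,0],"dr":[0,0,0]},{"xyz":[0,0,0],"dr":[0,0,0]}], "fingers": -1, "squeeze": 20}}

```text
t: 25.2
ee_pos: [553.1, -4.7, 12.2]
eef_rot: [1.954, 2.459, 0.0]
ft_force: [-0.3, -0.3, 1.6]
gripper_width: 66.0
```

Request:
{"name": "carry_out", "arguments": {"moves": [{"xyz":[0,0,0],"dr":[0,0,0]},{"xyz":[0,0,0],"dr":[0,0,0]},{"xyz":[0,0,0],"dr":[0,0,0]},{"xyz":[0,0,0],"dr":[0,0,0]},{"xyz":[0,0,-4],"dr":[0,0,0]},{"xyz":[0,0,-8],"dr":[0,0,0]},{"xyz":[0,0,-12],"dr":[0,0,0]},{"xyz":[0,0,-14],"dr":[0,0,0]}], "fingers": 1}}

```text
t: 26.0
ee_pos: [554.7, -4.9, 155.9]
eef_rot: [1.952, 2.456, 0.004]
ft_force: [0.6, 0.1, -0.4]
gripper_width: 85.5
```

```bash
python3 go.py 475,-195,140
```

```text
t 26.0 p [554.7  -4.9 155.9] yaw 1.799 q [-0.12  0.36 -0.14  1.07 -0.    1.22] w 85.5 F [ 0.6  0.1 -0.4]
475,-195,140 xyz cm [-16.72, -12.07, 1.56] dr [0.005, 0.002, 0.0] rows 4.1
```

Request:
{"name": "carry_out", "arguments": {"moves": [{"xyz":[-16.7,-12,0.5],"dr":[0,0,0]},{"xyz":[-16.7,-12,0.5],"dr":[0,0,0]},{"xyz":[-16.7,-12,0.5],"dr":[0,0,0]},{"xyz":[-16.7,-12,0.5],"dr":[0,0,0]},{"xyz":[-16.7,-12,0.5],"dr":[0,0,0]},{"xyz":[-16.7,-12,0.5],"dr":[0,0,0]},{"xyz":[-16.7,-12,0.5],"dr":[0,0,0]},{"xyz":[-16.7,-12,0.5],"dr":[0,0,0]}], "fingers": 0.1}}

```text
t: 26.8
ee_pos: [474.3, -193.1, 147.1]
eef_rot: [-1.952, -2.462, -0.0]
ft_force: [0.2, -0.1, 0.7]
gripper_width: 47.0
```

```bash
python3 look.py s 553,-5,30 25; python3 go.py 475,-195,100
python3 - <<'E'
from h import *
a,b=load('sides'),load('tops')
c=[cen(hullof(f,'red',proj(f,[553,-5,28])[0],20,name='r'+n))[0] for n,f in(('a',a),('b',b))]
print(fit([a,b],c,SEG['large'],(553,-5,10)))
f=a;im=f['pixels'];p=proj(f,[475,-195,60])[0].astype(int);cv2.imwrite('pics/cov.png',cv2.resize(im[p[1]-40:p[1]+40,p[0]-40:p[0]+40,::-1],(400,400)))
# knob tri from start: network points + cover top
a0,b0=load('side0'),load('top0')
def dark(f,X,R):
    p=proj(f,X)[0]; x0,y0=int(p[0]-R),int(p[1]-R); w=f['pixels'][y0:y0+2*R+1,x0:x0+2*R+1].astype(float)
    w=cv2.resize(w,None,fx=6,fy=6,interpolation=cv2.INTER_CUBIC); m=((w[...,2]-w[...,0]<22)&(w.mean(2)<75)).astype(np.uint8)
    n,l,s,cc=cv2.connectedComponentsWithStats(m); i=1+np.argmax(s[1:,4]); h=cv2.convexHull(np.argwhere(l==i)[:,::-1].astype(np.float32))[:,0]
    return (h+.5)/6-.5+[x0,y0]
c=[cen(dark(a0,[475,-195,62],12)),cen(dark(b0,[475,-195,62],10))]
seg=[(45,11),(77,11)]
X,r=fit([a0,b0],[q[0] for q in c],seg,(475,-195,0)); print('knob',X,r,[q[1]/modelc(f,X,seg)[1] for q,f in zip(c,(a0,b0))])
for q,f in zip(c,(a0,b0)): print(least_squares(lambda v:modelc(f,[v[0],v[1],0],seg)[0]-q[0],[475,-195.],diff_step=1e-4).x)
# cover top disc only at z45
for n,f,cc,R in(('s',a0,(292,258),26),('t',b0,(368,217),20)):
    h=cen(hullof(f,'blue',cc,R))[0]; print(n,least_squares(lambda v:modelc(f,[v[0],v[1],45],[(0,42.5)])[0]-h,[475,-195.],diff_step=1e-4).x)
E
```

```text
side crop origin [296 181] scale 8.0
top crop origin [275 163] scale 8.0
t 26.9 p [ 474.3 -193.1  147. ] yaw 1.801 q [-0.51  0.29 -0.26  1.02  0.    0.83] w 46.8 F [-0.8  0.4 -0.1]
475,-195,100 xyz cm [-0.2, 0.02, 4.7] dr [0.0, -0.0, -0.0] rows 0.9
(array([552.60847086,  -4.91263272,   7.48615391]), array([ 0.70878371, -0.14986309,  0.0094448 ,  0.80453696]))
knob [ 474.6220761  -195.40446692   -1.06145753] [ 0.2454977  -0.04680974  0.0255467   0.32968607] [0.6751803390432302, 0.7071929811218733]
[ 474.09013762 -197.0041927 ]
[ 475.37660495 -195.22797   ]
s [ 474.03024509 -201.23696288]
t [ 473.60620219 -194.10288333]
```

View pics/Ls.png

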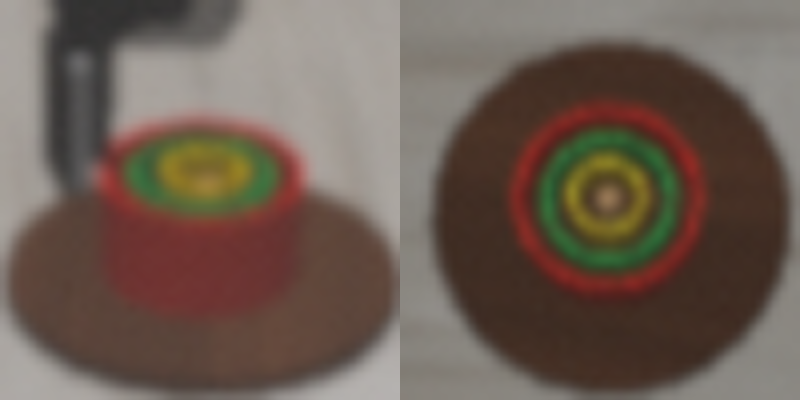

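View pics/cov.png

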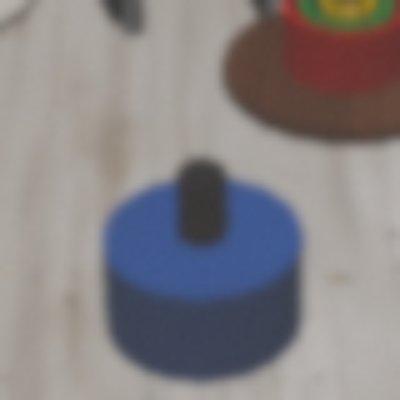

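Top view shows red, green and yellow all concentric with the post at (608,198) crop. The knob is at about (474.8,-196), upright and clear. Descending onto it.

Request:
{"name": "carry_out", "arguments": {"moves": [{"xyz":[-0.3,0,3],"dr":[0,0,0]},{"xyz":[-0.3,0,5],"dr":[0,0,0]},{"xyz":[-0.3,0,5],"dr":[0,0,0]},{"xyz":[-0.3,0,5],"dr":[0,0,0]}]}}

```text
t: 27.3
ee_pos: [474.5, -196.6, 97.2]
eef_rot: [-1.952, -2.46, 0.0]
ft_force: [-0.4, 0.2, -0.1]
gripper_width: 46.8
```

```bash
python3 look.py t 475,-195,65 40; python3 go.py 474.8,-196,50
```

```text
side crop origin [252 200] scale 5.0
top crop origin [329 174] scale 5.0
t 27.4 p [ 475.4 -197.4   98.3] yaw 1.8 q [-0.52  0.34 -0.34  0.9  -0.    0.83] w 47.0 F [-0.1 -0.1  0.5]
474.8,-196,50 xyz cm [0.16, -0.04, 4.83] dr [0.001, 0.001, 0.0] rows 1.0
```

View pics/Lt.png

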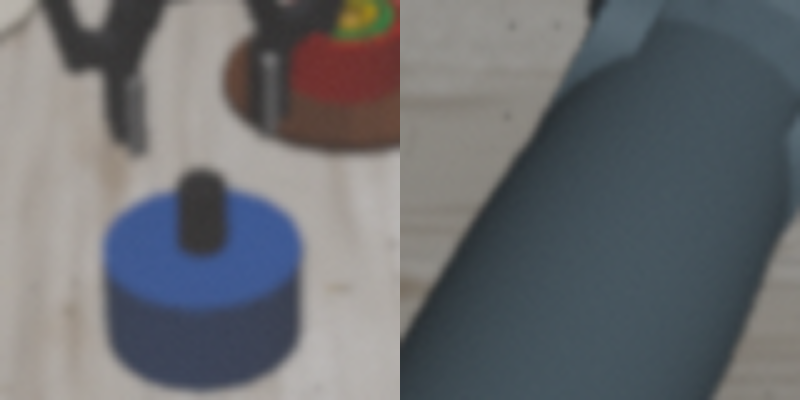

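The fingers straddle the knob: tips at crop (135,150) and (270,130), knob at (202,175).

Request:
{"name": "carry_out", "arguments": {"moves": [{"xyz":[0.15,0,1],"dr":[0,0,0]},{"xyz":[0.15,0,3],"dr":[0,0,0]},{"xyz":[0.15,0,4.7],"dr":[0,0,0]},{"xyz":[0.15,0,4.7],"dr":[0,0,0]},{"xyz":[0.15,0,4.7],"dr":[0,0,0]}]}}

```text
t: 27.9
ee_pos: [474.0, -195.8, 50.2]
eef_rot: [-1.954, -2.459, 0.0]
ft_force: [0.3, -0.4, -0.1]
gripper_width: 47.0
```

Request:
{"name": "carry_out", "arguments": {"moves": [{"xyz":[0,0,0],"dr":[0,0,0]},{"xyz":[0,0,0],"dr":[0,0,0]},{"xyz":[0,0,0],"dr":[0,0,0]},{"xyz":[0,0,0],"dr":[0,0,0]},{"xyz":[0,0,0],"dr":[0,0,0]},{"xyz":[0,0,0],"dr":[0,0,0]}], "fingers": -1, "squeeze": 35}}

```text
t: 28.5
ee_pos: [475.0, -196.4, 50.9]
eef_rot: [1.953, 2.458, 0.0]
ft_force: [1.1, -0.2, 5.0]
gripper_width: 20.6
```

```bash
python3 go.py 474.8,-196,140
```

```text
t 28.5 p [ 475.  -196.4   50.9] yaw 1.799 q [-0.52  0.39 -0.4   0.78 -0.    0.83] w 20.6 F [ 1.1 -0.2  5. ]
474.8,-196,140 xyz cm [0.03, 0.01, -8.91] dr [0.001, 0.001, 0.0] rows 1.8
```

Request:
{"name": "carry_out", "arguments": {"moves": [{"xyz":[0,0,-3],"dr":[0,0,0]},{"xyz":[0,0,-6],"dr":[0,0,0]},{"xyz":[0,0,-9],"dr":[0,0,0]},{"xyz":[0,0,-9],"dr":[0,0,0]},{"xyz":[0,0,-9],"dr":[0,0,0]}]}}

```text
t: 29.0
ee_pos: [474.1, -195.9, 139.9]
eef_rot: [1.954, 2.459, -0.0]
ft_force: [-0.3, -0.1, -1.4]
gripper_width: 20.6
```

```bash
python3 look.py u 475,-195,110 40; python3 go.py 553.5,-5,140,1.8
```

```text
side crop origin [251 182] scale 5.0
top crop origin [331 171] scale 5.0
t 29.1 p [ 472.9 -195.2  138.5] yaw 1.799 q [-0.52  0.3  -0.27  1.   -0.    0.83] w 21.0 F [-0.2 -0.3 -1.8]
553.5,-5,140,1.8 xyz cm [16.71, 12.15, -0.15] dr [-0.002, -0.002, -0.001] rows 4.1
```

View pics/Lu.png

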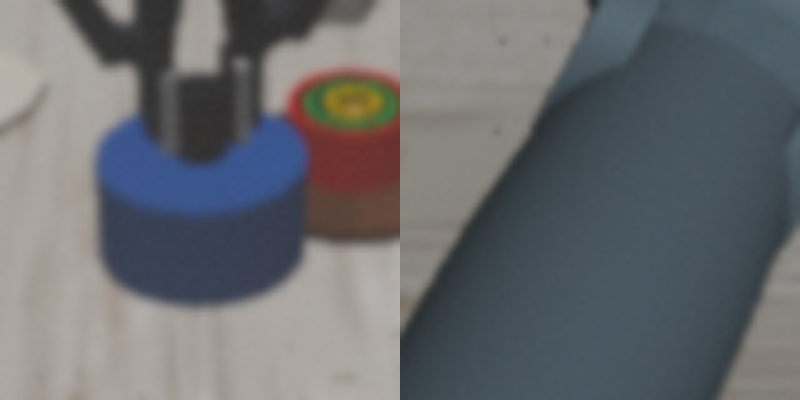

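The cover hangs level from the knob. Carrying it over the stand.

Request:
{"name": "carry_out", "arguments": {"moves": [{"xyz":[16.7,12.1,0],"dr":[0,0,0]},{"xyz":[16.7,12.1,0],"dr":[0,0,0]},{"xyz":[16.7,12.1,0],"dr":[0,0,0]},{"xyz":[16.7,12.1,0],"dr":[0,0,0]},{"xyz":[16.7,12.1,0],"dr":[0,0,0]},{"xyz":[16.7,12.1,0],"dr":[0,0,0]},{"xyz":[16.7,12.1,0],"dr":[0,0,0]},{"xyz":[16.7,12.1,0],"dr":[0,0,0]}]}}

```text
t: 29.9
ee_pos: [553.3, -7.3, 139.5]
eef_rot: [-1.956, -2.457, 0.002]
ft_force: [1.5, -0.7, -2.1]
gripper_width: 20.6
```

```bash
python3 go.py 553.5,-5,105,1.8
```

```text
t 29.9 p [553.3  -7.3 139.5] yaw 1.797 q [-0.13  0.38 -0.16  1.03 -0.    1.22] w 20.6 F [ 1.5 -0.7 -2.1]
553.5,-5,105,1.8 xyz cm [0.22, 0.08, 3.45] dr [-0.002, -0.0, -0.003] rows 0.7
```

Request:
{"name": "carry_out", "arguments": {"moves": [{"xyz":[0.15,0,0],"dr":[0,0,0]},{"xyz":[0.15,0,2],"dr":[0,0,0]},{"xyz":[0.15,0,2.8],"dr":[0,0,0]},{"xyz":[0.15,0,2.8],"dr":[0,0,0]},{"xyz":[0.15,0,2.8],"dr":[0,0,0]}]}}

```text
t: 30.4
ee_pos: [553.7, -4.8, 112.2]
eef_rot: [-1.955, -2.459, 0.0]
ft_force: [0.6, 0.4, -1.7]
gripper_width: 20.6
```

```bash
python3 look.py v 553,-5,60 35; python3 go.py 553.5,-5,62,1.8
python3 - <<'E'
from h import *
f=load('sidev'); h=cen(hullof(f,'blue',proj(f,[553,-5,106])[0],19,name='cv'))[0]
z=float(manip.sense()['ee_pos'][2])-5.9
print(least_squares(lambda v:modelc(f,[v[0],v[1],z],[(0,42.5)])[0]-h,[553,-5.],diff_step=1e-4).x)
E
```

```text
side crop origin [286 161] scale 5.714285714285714
top crop origin [265 151] scale 5.714285714285714
t 30.5 p [554.4  -4.6 112.8] yaw 1.799 q [-0.12  0.4  -0.2   0.97 -0.    1.22] w 20.3 F [-0.6  0.2 -2.5]
553.5,-5,62,1.8 xyz cm [-0.01, -0.1, 5.08] dr [0.001, 0.0, -0.001] rows 1.0
[550.27383152 -16.76473206]
```

View pics/Lv.png

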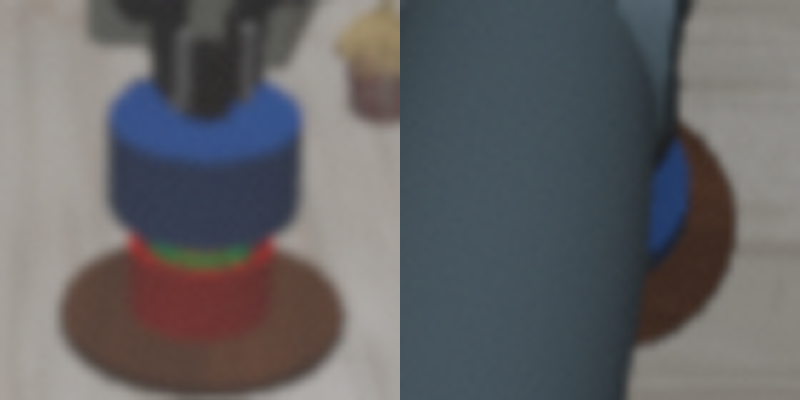

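Cover column centre 204.5 against nest 201.5 in the crop, about 1 mm. The y of the side fit is spoiled because the gripper hides the back of the top face. I'll shift -1 mm in x and lower it carefully.

Request:
{"name": "carry_out", "arguments": {"moves": [{"xyz":[0,-0.1,0.5],"dr":[0,0,0]},{"xyz":[0,-0.1,1.5],"dr":[0,0,0]},{"xyz":[0,-0.1,2.4],"dr":[0,0,0]},{"xyz":[0,-0.1,2.4],"dr":[0,0,0]},{"xyz":[0,-0.1,2.4],"dr":[0,0,0]}]}}

```text
t: 31.0
ee_pos: [552.3, -4.6, 87.4]
eef_rot: [-1.953, -2.459, 0.001]
ft_force: [0.9, -0.0, -1.2]
gripper_width: 20.7
```

```bash
python3 look.py w 553,-5,40 35; python3 go.py 553.5,-5,62,1.8
```

```text
side crop origin [286 168] scale 5.714285714285714
top crop origin [265 152] scale 5.714285714285714
t 31.1 p [553.1  -4.7  88.2] yaw 1.799 q [-0.12  0.42 -0.24  0.91 -0.    1.22] w 20.7 F [-0.   0.2 -2. ]
553.5,-5,62,1.8 xyz cm [-0.04, 0.03, 2.62] dr [0.0, 0.0, -0.001] rows 0.5
```

View pics/Lw.png

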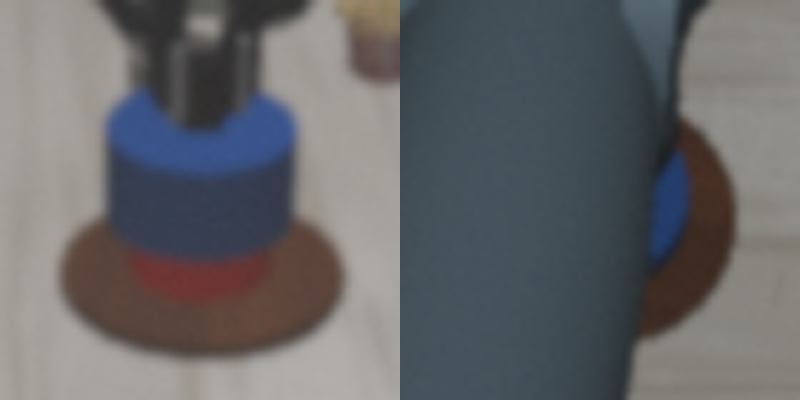

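The rim is already below the red cutter's top with no contact force (columns 201 and 200). Continuing to the board.

Request:
{"name": "carry_out", "arguments": {"moves": [{"xyz":[0,0,1],"dr":[0,0,0]},{"xyz":[0,0,1.8],"dr":[0,0,0]},{"xyz":[0,0,2.4],"dr":[0,0,0]},{"xyz":[0,0,2.6],"dr":[0,0,0]},{"xyz":[0,0,2.6],"dr":[0,0,0]},{"xyz":[0,0,2.7],"dr":[0,0,0]}]}}

```text
t: 31.7
ee_pos: [553.1, -4.7, 61.2]
eef_rot: [1.954, 2.459, 0.0]
ft_force: [0.5, 0.0, 0.4]
gripper_width: 20.5
```

```bash
python3 look.py x 553,-5,40 35; python3 go.py 553.5,-5,61,1.8
```

```text
side crop origin [286 168] scale 5.714285714285714
top crop origin [265 152] scale 5.714285714285714
t 31.8 p [553.1  -4.7  61.3] yaw 1.799 q [-0.12  0.44 -0.28  0.85 -0.    1.22] w 20.6 F [ 0.4 -0.  -0.7]
553.5,-5,61,1.8 xyz cm [-0.04, 0.03, 0.03] dr [0.0, 0.0, -0.001] rows 0.0
```

View pics/Lx.png

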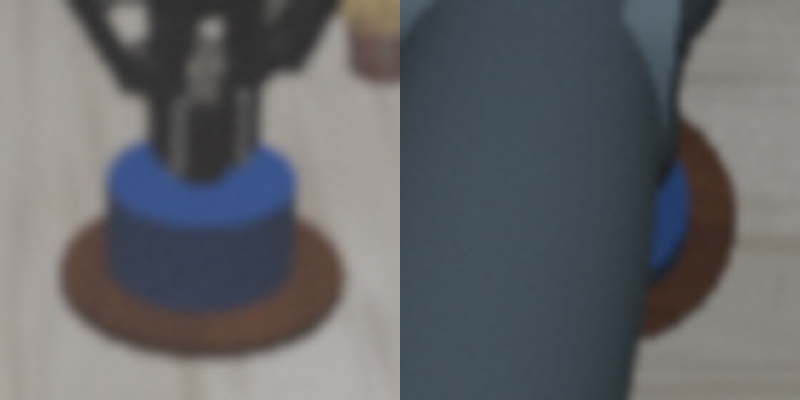

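Weight is already transferring at the expected height of 61. Seat it gently, release, turn 90°, regrip to centre, and withdraw.

Request:
{"name": "carry_out", "arguments": {"moves": [{"xyz":[0,0,0.1],"dr":[0,0,0]},{"xyz":[0,0,0.1],"dr":[0,0,0]}]}}

```text
t: 32.0
ee_pos: [553.3, -4.7, 60.9]
eef_rot: [1.954, 2.459, 0.001]
ft_force: [-2.0, -0.3, 4.5]
gripper_width: 20.9
```

Request:
{"name": "carry_out", "arguments": {"moves": [{"xyz":[0,0,0],"dr":[0,0,0]},{"xyz":[0,0,0],"dr":[0,0,0]},{"xyz":[0,0,-0.3],"dr":[0,0,0.14]},{"xyz":[0,0,-0.3],"dr":[0,0,0.28]},{"xyz":[0,0,-0.3],"dr":[0,0,0.42]},{"xyz":[0,0,-0.3],"dr":[0,0,0.56]},{"xyz":[0,0,-0.3],"dr":[0,0,0.7]},{"xyz":[0,0,-0.3],"dr":[0,0,0.84]}], "fingers": 0.1}}

```text
t: 32.8
ee_pos: [553.0, -4.7, 63.0]
eef_rot: [2.791, 1.441, 0.0]
ft_force: [-0.2, -0.3, -0.3]
gripper_width: 47.3
```

Request:
{"name": "carry_out", "arguments": {"moves": [{"xyz":[0,0,0],"dr":[0,0,0.14]},{"xyz":[0,0,0],"dr":[0,0,0.28]},{"xyz":[0,0,0],"dr":[0,0,0.42]},{"xyz":[0,0,0],"dr":[0,0,0.56]},{"xyz":[0,0,0],"dr":[0,0,0.7]},{"xyz":[0,0,0],"dr":[0,0,0.73]},{"xyz":[0,0,0],"dr":[0,0,0.73]}]}}

```text
t: 33.5
ee_pos: [553.0, -4.7, 63.0]
eef_rot: [3.121, 0.362, 0.0]
ft_force: [0.0, -0.0, 0.3]
gripper_width: 47.1
```

```bash
python3 look.py y 553,-5,50 35; python3 go.py 553.5,-5,64
```

```text
side crop origin [286 165] scale 5.714285714285714
top crop origin [265 151] scale 5.714285714285714
t 33.6 p [553.   -4.7  63. ] yaw 0.231 q [-0.12  0.44 -0.28  0.85 -0.    2.79] w 47.2 F [ 0.5  0.5 -1.1]
553.5,-5,64 xyz cm [0.05, 0.04, -0.1] dr [0.0, -0.0, -0.0] rows 0.0
```

View pics/Ly.png

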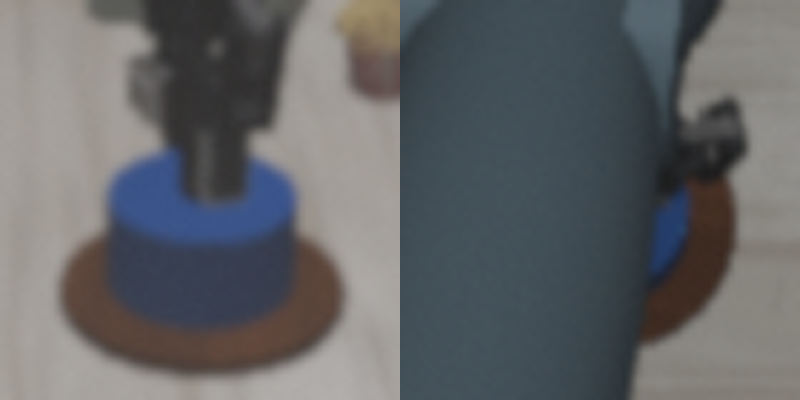

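Request:
{"name": "carry_out", "arguments": {"moves": [{"xyz":[0.05,0,0],"dr":[0,0,0]},{"xyz":[0.05,0,0],"dr":[0,0,0]},{"xyz":[0.05,0,0],"dr":[0,0,0]},{"xyz":[0.05,0,0],"dr":[0,0,0]},{"xyz":[0.05,0,0],"dr":[0,0,0]},{"xyz":[0.05,0,0],"dr":[0,0,0]}], "fingers": -1, "squeeze": 20}}

```text
t: 34.2
ee_pos: [553.5, -4.6, 63.1]
eef_rot: [3.121, 0.359, 0.0]
ft_force: [-0.0, -0.1, -0.1]
gripper_width: 21.0
```

Request:
{"name": "carry_out", "arguments": {"moves": [{"xyz":[0,0,0],"dr":[0,0,0]},{"xyz":[0,0,0],"dr":[0,0,0]},{"xyz":[0,0,0],"dr":[0,0,0]},{"xyz":[0,0,-3],"dr":[0,0,0]},{"xyz":[0,0,-7],"dr":[0,0,0]},{"xyz":[0,0,-11],"dr":[0,0,0]},{"xyz":[0,0,-12],"dr":[0,0,0]}], "fingers": 0.1}}

```text
t: 34.9
ee_pos: [556.2, -4.8, 188.0]
eef_rot: [3.119, 0.358, 0.012]
ft_force: [0.8, 0.3, -0.3]
gripper_width: 46.7
```

Request:
{"name": "carry_out", "arguments": {"moves": [{"xyz":[-15,25,0],"dr":[0,0,0]},{"xyz":[-15,25,0],"dr":[0,0,0]},{"xyz":[-15,25,0],"dr":[0,0,0]},{"xyz":[-15,25,0],"dr":[0,0,0]},{"xyz":[-15,25,0],"dr":[0,0,0]},{"xyz":[-15,25,0],"dr":[0,0,0]},{"xyz":[-15,25,0],"dr":[0,0,0]},{"xyz":[-15,25,0],"dr":[0,0,0]}]}}

```text
t: 35.7
ee_pos: [463.4, -282.5, 182.4]
eef_rot: [-3.12, -0.355, 0.001]
ft_force: [-0.4, -0.4, -0.1]
gripper_width: 46.9
```

```bash
python3 look.py z 553,-5,40 35; python3 go.py
python3 - <<'E'
from h import *
a,b=load('sidez'),load('topz')
for f,n in((a,'s'),(b,'t')):
    h=cen(hullof(f,'blue',proj(f,[553,-5,40])[0],22))[0]; print(n,'cover top z55',least_squares(lambda v:modelc(f,[v[0],v[1],55],[(0,42.5)])[0]-h,[553,-5.],diff_step=1e-4).x)
    save(f,'fin_'+n)
c=[cen(hullof(f,'blue',proj(f,[553,-5,40])[0],22))[0] for f in(a,b)]
print('cover top xyz',fit([a,b],c,[(0,42.5)],(553,-5,55))[0])
E
```

```text
side crop origin [286 168] scale 5.714285714285714
top crop origin [265 152] scale 5.714285714285714
t 35.8 p [ 464.  -281.   182.6] yaw 0.23 q [-0.66  0.33 -0.11  1.13  0.    2.25] w 47.2 F [ 0.4 -0.7 -0.1]
s cover top z55 [550.58268174 -14.39415783]
t cover top z55 [551.24636308  -4.47652251]
cover top xyz [551.96066998  -4.29714718  49.22972555]
```

View pics/Lz.png

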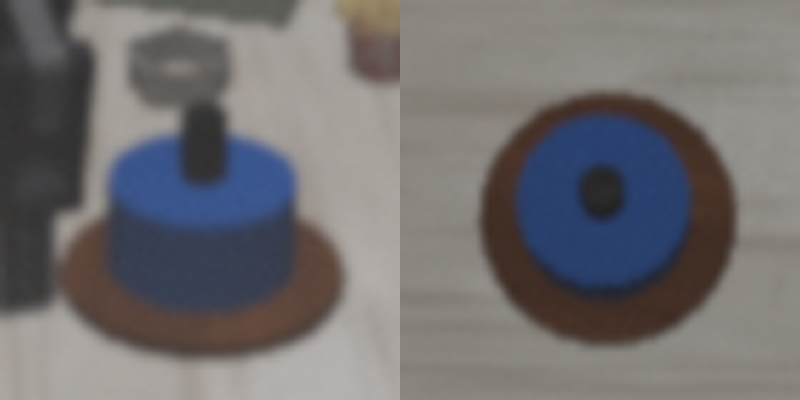

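View pics/fin_s.png

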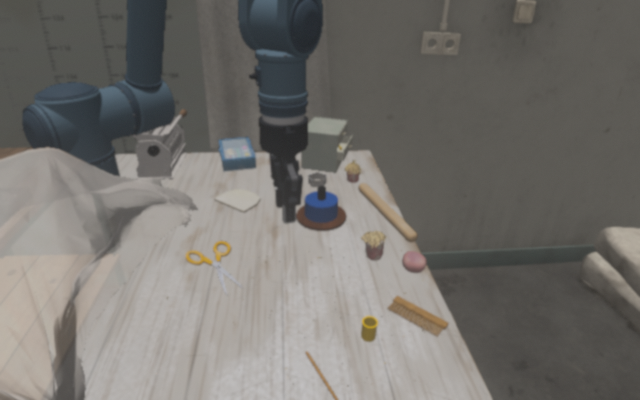

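The final view shows the cover level and centred (side crop: cover 107–297, board 60–344, both centred on 202). The tin cutter, both pots and the other yellow are untouched, and the arm is clear. Handing in.

```bash
python3 -c "
from h import *
s=manip.sense();print(s['t'],s['ft_force']);print(manip.sign_off())"
```

```text
35.8 [ 0.38563911 -0.65964026 -0.11331027]
the job is handed in; nothing more can be done
None
```

The cutter set is on the stand and the job is handed in at 35.8 s. I placed the yellow cutter nearest the base over the post first, then the green, then the red, and the blue cover last. Each was lowered until it touched the board. I then released it, turned the gripper 90° and closed it again to centre the part.

**Nest:** before the cover went on, the top view showed all three rings concentric with the post. Fitted centres were within 1–2 mm of the post.

**Cover:** in the side view its centre matches the board's (column 202 for both). It met the board at the expected height, 10 mm above where it was picked up.

**Checks that disagreed:**
- The colour fit of the cover's top read about 6 mm low and, in the side view alone, about 10 mm off in y. It had read about 5 mm low before I moved the cover, so I put that down to shading and the knob hiding part of the top. The knob fit before the cover was moved and the arm's measured height did not show it.
- The two-view fit of the red ring read its foot about 2.5 mm low. Its placing height and contact force were as expected, so I took it as seated.

**Rest of the scene:** the tin cutter, both pots and the second yellow cutter show no visible movement in the last side picture. I never went near the purple look-alike, but the arm hides it in that view. The highest contact force I read was about 11 N.

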